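Fetch the bowl from behind the vases

ROBOT

A 6-joint arm with a two-finger parallel gripper is mounted at the origin on the work surface. World frame = base frame: x ahead of the robot, y to its left, z up, the work surface at z = 0. Lengths are in m, angles in degrees, forces in N, time in s.
With the tool pointing down it reaches from about 0.375 to 0.9 m from the base axis. Payload 3.1 kg.
Tool frame: the origin (TCP) lies midway between the tips of the shut fingers; the grasp point (between the pads) lies r.hold_point_z behind it (r.hold_point_z is the distance from the TCP to the grasp point, in m); z points along the fingers, y is the line along which they close (so a half turn about z gives the same grasp; the last joint's range is limited). The gripper opens to 85 mm and grips with 20 to 120 N. Pads are 22 mm wide; open, the fingers measure 114 mm over their backs; the gripper's body (76 mm by 85 mm) begins 54 mm behind the grasp point. The pads swing forward as they close: fully open they stand 13 mm farther back than shut.
Start: joints at [-76.69, 30.224, 82.088, -0, 67.689, -10.227], TCP at [0.25, -0.573, 0.203] pointing down, gripper open.
Joint ranges: [-176.69, 176.69], [-43.24, 126.21], [12.49, 139.97], [-82, 262], [0, 151.66], [-163.58, 163.58]. Speed limits (degrees/s): [159.86, 159.86, 180, 180, 180, 180].

INTERFACE

Orientations are given as [roll, pitch, yaw] about the fixed x, y, z axes, in that order (R = Rz(yaw) Ry(pitch) Rx(roll)).
In Python, from bench import r, camrig, workorder gives the robot as it stands (r), with the cameras (camrig) and the job (workorder).
- The arm moves only by the tool step_hand, called after "Emit:" as name([rows], argument=value, ...), one row to a line, values as JSON. Schema: {"type":"object","properties":{"motion":{"type":"array","items":{"type":"array","prefixItems":[{"type":"number"},{"type":"array","items":{"type":"number"},"minItems":3,"maxItems":3},{"type":"number"}],"minItems":3,"maxItems":3},"minItems":1,"maxItems":20},"grip_force":{"type":"number"},"only":{"type":"string"},"quiet":{"type":"boolean"},"lines":{"type":"string"}},"required":["motion"],"additionalProperties":false}. motion is a list of rows, 1 to 20 of them, each written [opening, [dx, dy, dz], turn]: the finger opening in m, then dx, dy, dz in normalised numbers (1 is 0.6 m), then a turn about the tool's z in normalised numbers (1 is 180 degrees); each row shifts and turns the commanded pose from where the row before left it, along the tool's axes as they then stand; what a row does not reach is not made up. A row lasts 1/8 s, in which the tool goes at most 0.0625 m and 10.7 degrees, less where a joint would pass 70% of its speed; a pose out of reach is approached as far as the arm can. The fingers move at their own pace and stop on an object; grip_force is the grip in N (left out, the last holds). Time passes only in rows, so rows that do not move let the fingers close. The tool returns the time, the measured TCP pose, the force, the opening and the grip force at its end. only (a regular expression) keeps the lines of the reply that match it, lines (a string "A,B") keeps lines A to B, and quiet returns only ok. Shift and turn numbers lie between -1 and 1, and a call with a number outside is refused. Input that does not fit is refused with a message, and nothing moves.
- r.state(): the state, without advancing time (a new reading comes with each control period).
- camrig.get_image(name): name is "side" or "top"; returns (picture, depth): 480x640x3 uint8, red, green, blue; 480x640 float32, m along the optical axis (not along the pixel's ray), 0 where there is no reading.
- camrig.get_calibration(name): a dict with "mtx" (3x3 intrinsics, pixels), "k1" (the pictures are not rectified: a ray, as slopes to the right and down, at radius r is drawn at 1 + k1 r^2 times it, then the intrinsics apply), "xyz" and "orientation" of the camera in the world. Camera axes: x right, y down, z forward; pixel columns grow to the right and rows downward; lengths in m; the calibration is good to about 2 mm. A picture is of the moment at which its call begins. get_calibration takes no time and is no camera call.
- workorder.sign_off(): hands the job in; it is judged then, once.
The state is a dict: "time": time; "joint_positions": joint angles; "qvel": joint speeds; "effort": joint torques, N m; "ee_pos": TCP position; "ee_rot": TCP orientation; "wrist_force": force on the tool from outside, world axes, zero at the start; "moment": the same for the moment, N m; "grip_width": finger opening in m; "finger_force": force on a finger pad.
Only numpy, scipy, OpenCV 4.12 (cv2) and the standard library are available. Lean on these libraries where they do the work, as an engineer would, in place of code of your own. Each camera call takes 0.05 s, during which the arm holds its last target. There are 200 camera calls.

TASK

Get the little bowl that stands behind the three vases on the display tray and put it in the middle of the banding wheel. First clear all three vases off to the ware board, standing upright, without shifting the bowl; once the bowl is on the wheel, stand each vase back on the tray in the very place it came from. Set everything down gently without dropping or toppling it, and leave the mug and the brush alone.

Things in the scene. Friction and masses are not known exactly. Their poses are not given: they have to be found in the camera images.
- round_vase: Stoneware bottle vase with a round belly, 56 mm in diameter, 125 mm tall. Its round straight neck, 24 mm in diameter, rises on the axis from 82 to 125 mm above the underside and is the place to grip it (from above, in any direction). About 0.3 kg, solid, stands on its flat foot. Origin: centre of the underside, z up.
- lobed_vase: Stoneware vase whose belly is a cluster of ball-shaped lobes, about 58 mm across, 125 mm tall. Its round straight neck, 24 mm in diameter, rises on the axis from 82 to 125 mm above the underside and is the place to grip it (from above, in any direction). About 0.3 kg, solid, stands on its flat foot. Origin: centre of the underside, z up.
- square_vase: Stoneware vase with a square body, 42 by 42 mm and 80 mm high, 125 mm tall in all. Its round straight neck, 24 mm in diameter, rises on the axis from 82 to 125 mm above the underside and is the place to grip it (from above, in any direction). About 0.3 kg, solid, stands on its flat foot. Origin: centre of the underside, z up.
- bowl: Small open stoneware tea bowl, the only low piece on the tray: 56 mm wide at the rim, 42 mm tall, slightly narrower at the foot; about 0.12 kg. It is gripped across its outside from above, once the taller vases, which stand only 3 to 20 mm from it, are gone. Origin: centre of the underside, z up.
- tray: Fixed plywood tray, 200 (x) by 240 mm (y); floor, on which all stand, 10 mm above the table; a lip 8 mm wide, top 18 mm above the table, on the back (+x) and sides; front (-x) open. Flat grey 54 mm discs (look only) mark the places: bowl at its (30, 0) mm, vases, in any order, at (-36, 0), (6, 63), (6, -63) mm; pieces stand up to 4 mm off centre. Origin: centre of underside.
- ware_board: Fixed plain wooden plank, 300 mm (its x) by 130 mm (its y), top 20 mm above the table, empty at the start: the side area for the vases, to the left or right of the tray. Origin: centre of its underside on the table.
- wheel: Potter's banding wheel: round aluminium disc, 180 mm in diameter, top 54 mm above the table, on a dark foot; it does not turn or move; on the other side of the tray from the ware board. Origin: on its axis at the table, z up.
- mug: White mug, 76 mm wide and 85 mm tall, with a handle, between the robot and the tray; bystander. Origin: centre of the underside.
- brush: Brush 180 mm long lying flat between the robot and the tray; bystander. Its x axis runs from handle to bristles.

How it is judged:
By the outcome, as a careful person would: the job done as asked, in the order asked, and still so for the second after the job is handed in, with the robot touching nothing.
It also fails if it takes over 136 s, if anything falls off the work surface, if the arm or the gripper's body presses on something with over 40 N, if the wrist force passes 120 N, or if a joint passes its speed limit or range.

## Working session

There is one attempt and no reset: what is moved stays moved. The work goes in short steps, Python scripts to look and compute and a tool call to move; the robot and the scene stay as the last step left them, time stands still between calls to the robot, and variables do not carry over. Pictures are saved under pics/ and viewed, at most 14 in all, crops included, and the job is handed in when it is done.

```bash
ls; mkdir -p pics
```

Run:
```python
from bench import r, camrig, workorder
import cv2
print(r.state()); print(r.hold_point_z)
for n in("top","side"):
    p,d=camrig.get_image(n); cv2.imwrite(f"pics/{n}0.png",p[:,:,::-1]); print(n,camrig.get_calibration(n), d.min(), d.max())
    import numpy as np; np.savez(f"pics/{n}0.npz",p=p,d=d)
```

```text
bench.py
pics
{'time': 0.0, 'joint_positions': array([-7.66883070e+01,  3.02784494e+01,  8.21573263e+01,  3.32882860e-04,
        6.76917832e+01, -1.02284970e+01]), 'qvel': array([-3.78577590e-02, -1.34934754e-04, -1.93422742e-02, -1.60400245e-01,
        5.72023244e-02,  7.50333339e-03]), 'effort': array([-1.47523201e-04, -4.42351913e+01, -1.78025579e+01, -2.49534687e-04,
        8.47206888e-03,  1.40788902e-05]), 'ee_pos': array([ 0.2494499 , -0.57219049,  0.20163404]), 'ee_rot': array([-1.79874523e+02, -2.29539478e-02,  2.35400381e+01]), 'wrist_force': array([-0.07411077, -0.62185315, -0.27500328]), 'moment': array([-0.04655739, -0.00332342, -0.03035516]), 'finger_force': 0.0, 'grip_width': 0.08546627724210834}
0.0187
top {'mtx': array([[457.66429783,   0.        , 317.87160477],
       [  0.        , 457.66429783, 233.78611021],
       [  0.        ,   0.        ,   1.        ]]), 'k1': 0.020969505646240255, 'xyz': array([0.34378923, 0.01436375, 0.76972715]), 'orientation': array([-166.95844793,   -0.2623742 ,  -94.01758285])} 0.0 1.7857511
side {'mtx': array([[470.65548269,   0.        , 320.55178446],
       [  0.        , 470.65548269, 244.42339371],
       [  0.        ,   0.        ,   1.        ]]), 'k1': -0.07823798190545983, 'xyz': array([ 0.00537999, -0.50484077,  0.46017896]), 'orientation': array([-120.81361087,   -0.96035012,  -42.7947992 ])} 0.0 3.0938976
```

View pics/top0.png

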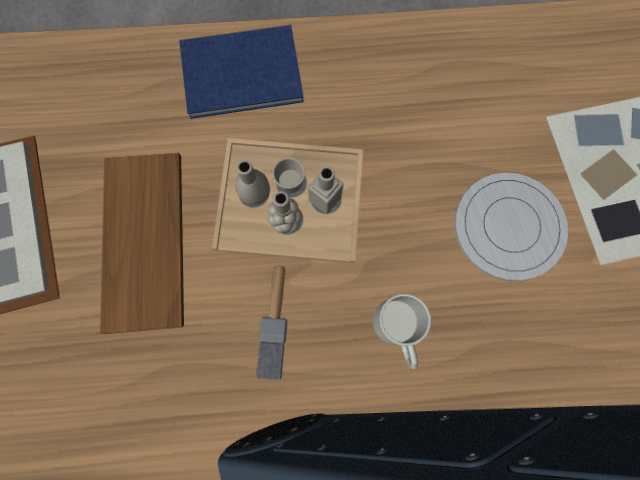

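View pics/side0.png

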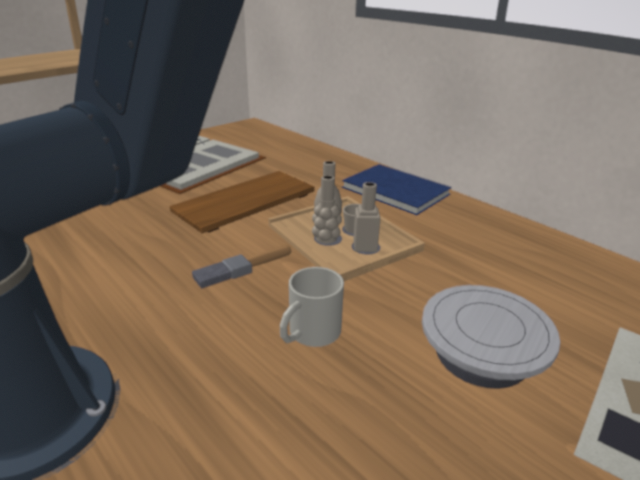

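The top view shows the vase mouths at about (244,167) round, (281,199) lobed and (327,174) square. The bowl is at (290,175), the wheel disc at (512,226), and the board spans (103..182,155..332). The side view shows the neck tops near (329,164), (326,178) and (370,185).

Create h.py:
```python
import numpy as np, cv2
from scipy.spatial.transform import Rotation as Ro
from bench import r, camrig, workorder
class V:
    def __init__(s,n,load=None):
        if load: z=np.load(load); s.p,s.d=z["p"],z["d"]
        else: s.p,s.d=camrig.get_image(n)
        c=camrig.get_calibration(n); s.K=c["mtx"]; s.k=np.array([c["k1"],0,0,0.]); s.t=np.array(c["xyz"])
        s.R=Ro.from_euler("xyz",c["orientation"],degrees=True).as_matrix()
    def ray(s,uv):
        q=cv2.undistortPoints(np.array(uv,float).reshape(-1,1,2),s.K,s.k).reshape(-1,2)
        return np.c_[q,np.ones(len(q))]@s.R.T
    def plane(s,uv,z):
        w=s.ray(uv); return s.t+w*((z-s.t[2])/w[:,2])[:,None]
    def cloud(s):
        v,u=np.mgrid[:480,:640]; w=s.ray(np.c_[u.ravel(),v.ravel()])
        return (s.t+w*s.d.reshape(-1,1)).reshape(480,640,3)
    def proj(s,X):
        return cv2.projectPoints(np.array(X,float).reshape(-1,1,3),Ro.from_matrix(s.R.T).as_rotvec(),-s.R.T@s.t,s.K,s.k)[0].reshape(-1,2)
def tri(a,ua,b,ub):
    A=a.ray([ua])[0];B=b.ray([ub])[0];A/=np.linalg.norm(A);B/=np.linalg.norm(B)
    M=np.c_[A,-B]; x=np.linalg.lstsq(M,b.t-a.t,rcond=None)[0]
    P,Q=a.t+x[0]*A,b.t+x[1]*B; return (P+Q)/2,np.linalg.norm(P-Q)
```

Run:
```python
from h import *
np.set_printoptions(precision=4,suppress=True)
T=V("top","pics/top0.npz");S=V("side","pics/side0.npz")
C=T.cloud();D=S.cloud()
hsv=cv2.cvtColor(T.p,cv2.COLOR_RGB2HSV)
# board, tray by masks
for nm,box in(("tray",(205,130,375,270)),("board",(90,140,195,340)),("wheel",(440,160,580,290))):
    x0,y0,x1,y1=box; Z=C[y0:y1,x0:x1].reshape(-1,3)
    h,e=np.histogram(Z[:,2],bins=np.arange(-.01,.16,.004)); print(nm,[(round(e[i],3),h[i]) for i in range(len(h)) if h[i]>15])
# dark mouths in top
m=np.zeros((480,640),np.uint8); m[135:265,215:360]=(T.p.max(2)[135:265,215:360]<50)*255
n,l,st,ce=cv2.connectedComponentsWithStats(m)
for i in range(1,n):
    if st[i,4]>20: print("dark",ce[i],st[i],T.plane([ce[i]],.135)[0])
# neck clusters by height
for nm,X in(("top",C),("side",D)):
    k=((X[...,2]>.115)&(X[...,2]<.15)&(X[...,0]>.4)&(X[...,0]<.75)&(abs(X[...,1])<.25)).astype(np.uint8)
    n,l,st,ce=cv2.connectedComponentsWithStats(k)
    for i in range(1,n):
        if st[i,4]>15:
            P=X[l==i]; print(nm,ce[i],st[i],P.min(0),P.max(0),np.median(P,0))
```

```text
tray [(np.float64(-0.006), np.int64(574)), (np.float64(-0.002), np.int64(6877)), (np.float64(0.002), np.int64(523)), (np.float64(0.006), np.int64(5104)), (np.float64(0.01), np.int64(4726)), (np.float64(0.014), np.int64(1327)), (np.float64(0.018), np.int64(772)), (np.float64(0.022), np.int64(66)), (np.float64(0.026), np.int64(78)), (np.float64(0.03), np.int64(114)), (np.float64(0.034), np.int64(138)), (np.float64(0.038), np.int64(99)), (np.float64(0.042), np.int64(102)), (np.float64(0.046), np.int64(122)), (np.float64(0.05), np.int64(317)), (np.float64(0.054), np.int64(185)), (np.float64(0.058), np.int64(165)), (np.float64(0.062), np.int64(99)), (np.float64(0.066), np.int64(88)), (np.float64(0.07), np.int64(143)), (np.float64(0.074), np.int64(238)), (np.float64(0.078), np.int64(390)), (np.float64(0.082), np.int64(202)), (np.float64(0.086), np.int64(185)), (np.float64(0.09), np.int64(102)), (np.float64(0.094), np.int64(40)), (np.float64(0.098), np.int64(38)), (np.float64(0.102), np.int64(43)), (np.float64(0.106), np.int64(39)), (np.float64(0.11), np.int64(39)), (np.float64(0.114), np.i
[... 889 characters left out ...]
   9  68] [ 0.5808 -0.0174  0.135 ]
dark [280.2254 198.1127] [276 194  10   9  71] [0.5469 0.0519 0.135 ]
top [244.4844 168.7812] [236 160  18  19 256] [0.5872 0.0914 0.1153] [0.6107 0.1146 0.1374] [0.5959 0.1023 0.134 ]
top [325.5843 175.1451] [318 166  16  20 255] [ 0.5688 -0.0278  0.115 ] [ 0.5922 -0.0053  0.1383] [ 0.5781 -0.0164  0.1343]
top [280.4257 200.1245] [272 191  17  19 249] [0.5353 0.0407 0.1151] [0.5584 0.0639 0.1379] [0.544  0.0519 0.1345]
side [327.8661 175.8388] [321 161  15  31 366] [0.5325 0.0394 0.115 ] [0.6077 0.1133 0.1383] [0.5506 0.0584 0.1294]
side [369.1014 189.7391] [362 182  15  17 207] [ 0.5665 -0.0288  0.1152] [ 0.5907 -0.0067  0.1376] [ 0.5731 -0.0219  0.1295]
```

Run:
```python
import cv2
p=cv2.imread("pics/top0.png")[130:270,205:375]; q=cv2.imread("pics/side0.png")[150:290,265:435]
cv2.imwrite("pics/c0.png",cv2.hconcat([cv2.resize(p,(400,330),interpolation=2),cv2.resize(q,(400,330),interpolation=2)]))
```

```text
(no output)
```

View pics/c0.png

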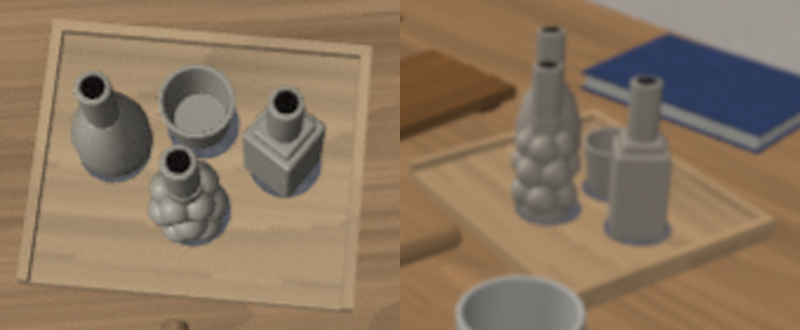

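Both views agree: the mouths lie at z ≈ 0.135 and the neck centres match within 2 mm. Next I'll measure the bowl, wheel, board and tray.

Run:
```python
from h import *
np.set_printoptions(precision=4,suppress=True)
T=V("top","pics/top0.npz");S=V("side","pics/side0.npz")
C=T.cloud();D=S.cloud()
def sub(X,b): x0,y0,x1,y1=b; return X[y0:y1,x0:x1].reshape(-1,3)
def mm(X): X=X.astype(np.float32); c=cv2.minEnclosingCircle(X[:,:2]); return c
W=sub(C,(440,160,580,290)); W=W[W[:,2]>.046]; print("wheel",mm(W),np.median(W[:,2]))
W=D[(D[...,2]>.046)&(D[...,2]<.06)&(abs(D[...,1]+.27)<.2)&(abs(D[...,0]-.5)<.2)]; print("wheel side",mm(W),np.median(W[:,2]),len(W))
B=sub(C,(90,140,195,340)); B=B[(B[:,2]>.015)]; print("board",cv2.minAreaRect(B[:,:2].astype(np.float32)),np.median(B[:,2]))
b=sub(C,(272,155,309,178)); b=b[(b[:,2]>.047)&(b[:,2]<.056)]; print("bowl rim upper",b.min(0),b.max(0),mm(b))
b=sub(C,(272,155,307,195)); b=b[(b[:,2]>.047)&(b[:,2]<.056)]; print("bowl rim",b.min(0),b.max(0),mm(b),np.percentile(b[:,2],90))
t=sub(C,(205,130,375,270)); t=t[(t[:,2]>.006)]; R=cv2.minAreaRect(t[:,:2].astype(np.float32)); print("tray",R,cv2.boxPoints(R))
m=sub(C,(365,285,440,375)); m=m[m[:,2]>.07]; print("mug",mm(m),m[:,2].max())
# side: bowl and triangulated mouths
for nm,ua,ub in(("round",(243.9,166.7),(329,163)),("lobed",(280.2,198.1),(326,178)),("square",(326.2,173),(370,184.5))):
    print(nm,tri(T,ua,S,ub))
# tray discs expected
c=np.array(R[0])
bp=cv2.boxPoints(R); 
for s in [(R[1],R[2])]: print(s)
```

```text
Traceback (most recent call last):
cv2.error: OpenCV(4.12.0) /io/opencv/modules/imgproc/src/shapedescr.cpp:201: error: (-215:Assertion failed) count >= 0 && (depth == CV_32F || depth == CV_32S) in function 'minEnclosingCircle'
```

Run:
```python
from h import *
np.set_printoptions(precision=4,suppress=True)
T=V("top","pics/top0.npz");S=V("side","pics/side0.npz")
C=T.cloud();D=S.cloud()
f=lambda X:np.ascontiguousarray(X[:,:2],dtype=np.float32)
def sub(X,b): x0,y0,x1,y1=b; return X[y0:y1,x0:x1].reshape(-1,3)
mm=lambda X:cv2.minEnclosingCircle(f(X))
W=sub(C,(440,160,580,290)); W=W[W[:,2]>.046]; print("wheel",mm(W),np.median(W[:,2]))
W=D[(D[...,2]>.046)&(D[...,2]<.06)&(abs(D[...,1]+.27)<.15)&(abs(D[...,0]-.5)<.15)]; print("wheel side",mm(W),np.median(W[:,2]),len(W))
B=sub(C,(90,140,195,340)); B=B[(B[:,2]>.015)]; print("board",cv2.minAreaRect(f(B)),np.median(B[:,2]))
b=sub(C,(272,155,307,195)); b=b[(b[:,2]>.047)&(b[:,2]<.056)]; print("bowl rim",b.min(0),b.max(0),mm(b),np.percentile(b[:,2],90))
t=sub(C,(205,130,375,270)); t=t[(t[:,2]>.007)]; R=cv2.minAreaRect(f(t)); print("tray",R,cv2.boxPoints(R).tolist())
m=sub(C,(365,285,440,375)); m=m[m[:,2]>.07]; print("mug",mm(m),m[:,2].max())
for nm,ua,ub in(("round",(243.9,166.7),(329,163)),("lobed",(280.2,198.1),(326,178)),("square",(326.2,173),(370,184.5))):
    print(nm,tri(T,ua,S,ub))
```

```text
wheel ((0.4429219663143158, -0.1898333579301834), 0.22708845138549805) 0.05432351071911612
wheel side ((0.4586591422557831, -0.2619023323059082), 0.15504178404808044) 0.054919057973533386 9882
board ((0.5115528702735901, 0.1877107322216034), (0.3369807302951813, 0.3452813923358917), 0.24069015681743622) 0.019607220187492835
bowl rim [0.5901 0.0147 0.047 ] [0.6454 0.0685 0.0551] ((0.6178982257843018, 0.04213801398873329), 0.027941856533288956) 0.0532677550901496
tray ((0.5199604034423828, 0.05495908856391907), (0.24046732485294342, 0.3348916471004486), 80.82623291015625) [[0.3354875445365906, -0.03704095631837845], [0.6660957336425781, -0.09043246507644653], [0.704433262348175, 0.146959125995636], [0.3738250732421875, 0.20035064220428467]]
mug ((0.3609999120235443, -0.07026205211877823), 0.08645817637443542) 0.7697271466579063
round (array([0.5982, 0.1029, 0.1352]), np.float64(0.0011465776855143002))
lobed (array([0.5452, 0.0531, 0.1351]), np.float64(0.00405031035654478))
square (array([ 0.5805, -0.0174,  0.1356]), np.float64(0.00021842151158571027))
```

Run:
```python
from h import *
np.set_printoptions(precision=4,suppress=True)
T=V("top","pics/top0.npz");S=V("side","pics/side0.npz")
C=T.cloud();D=S.cloud()
f=lambda X:np.ascontiguousarray(X[:,:2],dtype=np.float32)
def comp(X,lo,hi,seed):
    k=cv2.morphologyEx(((X[...,2]>lo)&(X[...,2]<hi)).astype(np.uint8),cv2.MORPH_OPEN,np.ones((3,3)))
    n,l=cv2.connectedComponents(k,connectivity=4); return X[l==l[seed[1],seed[0]]]
for nm,X,s in(("top",C,(490,226)),("side",D,(490,325))):
    W=comp(X,.047,.06,s); print("wheel",nm,len(W),cv2.minEnclosingCircle(f(W)),np.median(W[:,2]))
for nm,X,s in(("top",C,(140,240)),("side",D,(240,200))):
    B=comp(X,.012,.03,s); R=cv2.minAreaRect(f(B)); print("board",nm,len(B),R,cv2.boxPoints(R).tolist(),np.median(B[:,2]))
t=comp(C,.006,.15,(250,230)); R=cv2.minAreaRect(f(t)); print("tray",len(t),R,cv2.boxPoints(R).tolist())
m=comp(C,.06,.1,(428,318)); print("mug",len(m),cv2.minEnclosingCircle(f(m)),m[:,2].max())
a=np.radians(R[2]); 
c=np.array(R[0])
for g in np.radians([R[2],R[2]-90,R[2]+90]):
    if abs(g)<.5:
        M=np.array([[np.cos(g),-np.sin(g)],[np.sin(g),np.cos(g)]])
        for q in((.03,0),(-.036,0),(.006,.063),(.006,-.063)): print(q,c+M@q)
```

```text
wheel top 9497 ((0.5032817721366882, -0.3125373125076294), 0.09046215564012527) 0.054316880250807276
wheel side 9634 ((0.5016729831695557, -0.31133171916007996), 0.0911528617143631) 0.054932637212858876
board top 13916 ((0.5293247699737549, 0.2941811680793762), (0.30079227685928345, 0.13216955959796906), 0.5591409802436829) [[0.37829089164733887, 0.3587951362133026], [0.3795807361602783, 0.22663185000419617], [0.6803586483001709, 0.22956719994544983], [0.6790688037872314, 0.3617304861545563]] 0.01958650435168896
board side 3976 ((0.5282546877861023, 0.2956162393093109), (0.3025594651699066, 0.1370999813079834), 1.145526647567749) [[0.3756347596645355, 0.36112815141677856], [0.3783756196498871, 0.22405558824539185], [0.6808745861053467, 0.23010432720184326], [0.6781337261199951, 0.36717689037323]] 0.021607267529108104
tray 15661 ((0.5857551693916321, 0.04450137913227081), (0.2404329925775528, 0.20157362520694733), 80.95609283447266) [[0.46732431650161743, -0.05837780237197876], [0.6663920283317566, -0.0900634229183197], [0.7041860222816467, 0.14738056063652039], [0.5051183104515076, 0.17906618118286133]]
mug 578 ((0.34881725907325745, -0.12217427790164948), 0.054239075630903244) 0.08844326980461625
(0.03, 0) [0.6154 0.0398]
(-0.036, 0) [0.5502 0.0502]
(0.006, 0.063) [0.6016 0.1058]
(0.006, -0.063) [ 0.5818 -0.0187]
```

Everything checks out:
- The wheel centre is (0.5025,-0.312), with the top at z 0.054.
- The board spans x .378–.680 and y .228–.361, with the top at z 0.020.
- The bowl is at (0.618,0.042) with its rim at z 0.053.
- The pieces stand within 4 mm of the tray discs.

Next I'll turn the tool to yaw 0.

Units first: shifts go in shares of 0.6 m and turns go in shares of 180 degrees. So 8 degrees / 180 = 0.0444.

Emit:
step_hand([
  [0.055,[0,0,0],0.0333],
  [0.055,[0,0,0],0.0444],
  [0.055,[0,0,0],0.0333],
  [0.055,[0,0,0],0.0194],
  [0.055,[0,0,0],0],
], grip_force=40)

```text
time: 0.72
ee_pos: [0.2495, -0.5726, 0.2021]
ee_rot: [-179.9, 0.0, 0.1]
wrist_force: [0.9, -0.4, -0.9]
grip_width: 0.055
finger_force: 0.0
```

Scaled: -0.038 m / 0.6 = -0.0633, -0.02 m / 0.6 = -0.0333.

Emit:
step_hand([
  [0.055,[0.0167,-0.0333,0],0],
  [0.055,[0.03,-0.0633,0],0],
  [0.055,[0.03,-0.0633,0],0],
  [0.055,[0.03,-0.0633,0],0],
  [0.055,[0.03,-0.0633,0],0],
  [0.055,[0.03,-0.0633,0],0],
  [0.055,[0.03,-0.0633,0],0],
  [0.055,[0.03,-0.0633,0],0],
  [0.055,[0.03,-0.0633,0],0],
  [0.055,[0.03,-0.0633,0],0],
  [0.055,[0.03,-0.0633,0],0],
  [0.055,[0.03,-0.0633,0],0],
  [0.055,[0.03,-0.0633,0],0],
  [0.055,[0.03,-0.0633,0],0],
  [0.055,[0.03,-0.0633,0],0],
  [0.055,[0.03,-0.0633,0],0],
  [0.055,[0.0167,-0.0333,0],0],
  [0.055,[0.0083,-0.0167,0],0],
  [0.055,[0,0,0],0],
  [0.055,[0,0,0],0],
])

```text
time: 3.22
ee_pos: [0.5435, 0.0467, 0.2026]
ee_rot: [180.0, 0.0, 0.0]
wrist_force: [-0.0, 0.7, 0.9]
grip_width: 0.0552
finger_force: 0.0
```

Scaled: 0.025 m / 0.6 = 0.0417, -0.0055 m / 0.6 = -0.0092.

Emit:
step_hand([
  [0.055,[0.005,-0.0092,0.0167],0],
  [0.055,[0,0,0.0417],0],
  [0.055,[0,0,0.0417],0],
  [0.055,[0,0,0.0417],0],
  [0.055,[0,0,0.025],0],
  [0.055,[0,0,0.0108],0],
  [0.055,[0,0,0],0],
  [0.055,[0,0,0],0],
])

```text
time: 4.22
ee_pos: [0.5479, 0.0527, 0.0969]
ee_rot: [180.0, -0.1, 0.0]
wrist_force: [-0.2, 0.8, 0.8]
grip_width: 0.0553
finger_force: 0.0
```

Run:
```python
from h import *
T=V("top");S=V("side")
cv2.imwrite("pics/c1.png",cv2.hconcat([cv2.resize(T.p[100:340,150:470],(400,300)),cv2.resize(S.p[100:340,200:520],(400,300))])[:,:,::-1])
```

```text
(no output)
```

View pics/c1.png

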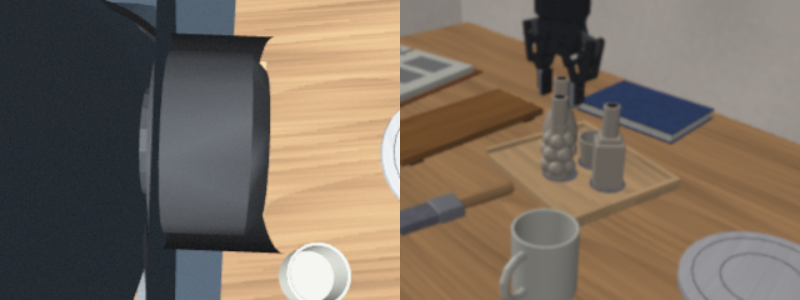

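The top view is blocked by the arm. The side view shows the fingers around the neck pair, with tips near full-image (316,172) and (344,182). I'll check those against the expected projection.

Run:
```python
from h import *
S=V("side"); np.savez("pics/s1.npz",p=S.p,d=S.d)
for z in(.097,.107,.12,.135): print(z,S.proj([[.5479,.0527+.0277,z],[.5479,.0527-.0277,z],[.547,.052,z]]).round(1).tolist())
D=S.cloud()
for u,v in((312,172),(345,178),(346,170),(318,150),(326,183),(330,166)): print(u,v,D[v,u].round(3))
cv2.imwrite("pics/c2.png",cv2.resize(S.p[90:240,260:410],(600,600),interpolation=2)[:,:,::-1])
print(r.state()["ee_pos"])
```

```text
0.097 [[317.5, 192.1], [338.6, 202.0], [327.7, 197.2]]
0.107 [[317.6, 187.2], [338.8, 196.9], [327.9, 192.2]]
0.12 [[317.7, 180.6], [339.0, 190.1], [328.1, 185.5]]
0.135 [[317.8, 173.0], [339.3, 182.2], [328.3, 177.8]]
312 172 [0.535 0.082 0.14 ]
345 178 [0.55  0.013 0.146]
346 170 [0.55  0.013 0.161]
318 150 [0.55  0.083 0.177]
326 183 [0.537 0.047 0.13 ]
330 166 [0.592 0.094 0.133]
[0.54773686 0.05272358 0.09685385]
```

View pics/c2.png

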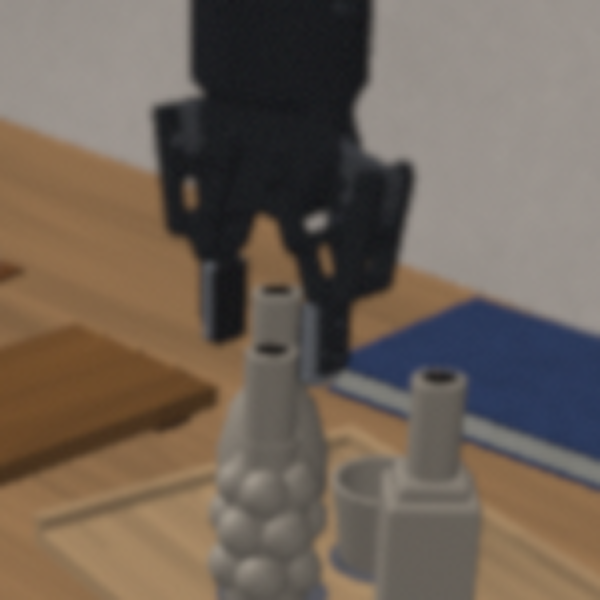

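The finger tips are drawn near z ≈ 0.13, higher than the reported TCP height of 0.097 suggests. I'll measure the tips in the cloud before closing.

Run:
```python
from h import *
np.set_printoptions(precision=4,suppress=True)
S=V("side","pics/s1.npz"); D=S.cloud()
for nm,(x0,y0,x1,y1) in(("L",(308,150,322,180)),("R",(335,160,352,190))):
    g=S.p[y0:y1,x0:x1].max(2); X=D[y0:y1,x0:x1]; k=(g<90)&(X[...,2]>.11)&(X[...,2]<.2)&(abs(X[...,0]-.55)<.04)
    P=X[k]; P=P[np.argsort(P[:,2])]; print(nm,len(P)); print(P[:5],P[:,0].min(),P[:,0].max(),P[:,1].min(),P[:,1].max())
    v,u=np.nonzero(k); print("lowest px",u[v.argmax()]+x0,v.max()+y0)
```

```text
L 294
[[0.5465 0.081  0.1313]
 [0.5513 0.0808 0.132 ]
 [0.5439 0.0808 0.132 ]
 [0.5556 0.0828 0.1322]
 [0.549  0.0811 0.1325]] 0.5321567953586107 0.5581062405442379 0.07821547281945573 0.09441097667454679
lowest px 313 175
R 330
[[0.5481 0.0209 0.1311]
 [0.5519 0.0198 0.1323]
 [0.5495 0.02   0.1329]
 [0.5423 0.0201 0.133 ]
 [0.543  0.0183 0.1334]] 0.5316983690275452 0.5546684705652821 -0.007496611065102021 0.025778384751699468
lowest px 335 185
```

The fingers are centred laterally (y ≈ 0.052, x ≈ 0.546). Their tips sit at z 0.131, though, so they would catch only the top 4 mm of the neck. I'll descend carefully and check again. The belly is narrow enough here to be safe either way.

Scaled: 0.008 m / 0.6 = 0.0133, 0.006 m / 0.6 = 0.01.

Emit:
step_hand([
  [0.055,[0,0,0.0133],0],
  [0.055,[0,0,0.0133],0],
  [0.055,[0,0,0.01],0],
  [0.055,[0,0,0],0],
  [0.055,[0,0,0],0],
])

```text
time: 5.0
ee_pos: [0.5473, 0.0527, 0.074]
ee_rot: [-180.0, 0.0, 0.0]
wrist_force: [-0.4, 0.2, -0.4]
grip_width: 0.0548
finger_force: 0.0
```

Create tips.py:
```python
from h import *
np.set_printoptions(precision=4,suppress=True)
import sys
S=V("side"); D=S.cloud(); e=r.state()["ee_pos"]; g=S.p.max(2)
k=(g<90)&(abs(D[...,0]-e[0])<.03)&(abs(D[...,1]-e[1])<.06)&(D[...,2]>e[2]-.01)&(D[...,2]<e[2]+.09)
for nm,m in(("L",k&(D[...,1]>e[1])),("R",k&(D[...,1]<=e[1]))):
    P=D[m]; print(nm,len(P),"z 1%",np.percentile(P[:,2],1),"y",np.percentile(P[:,1],[1,99]),"tcp",e)
if len(sys.argv)>1: 
    u,v=S.proj([e])[0].astype(int); y0=max(0,v-90); x0=max(0,u-75)
    cv2.imwrite(sys.argv[1],cv2.resize(S.p[y0:y0+150,x0:x0+150],(600,600),interpolation=2)[:,:,::-1])
```

```bash
python3 tips.py pics/c3.png
```

```text
L 388 z 1% 0.10991530065584088 y [0.0558 0.1067] tcp [0.5474 0.0527 0.0742]
R 440 z 1% 0.07027205912451438 y [-0.0064  0.0502] tcp [0.5474 0.0527 0.0742]
```

View pics/c3.png

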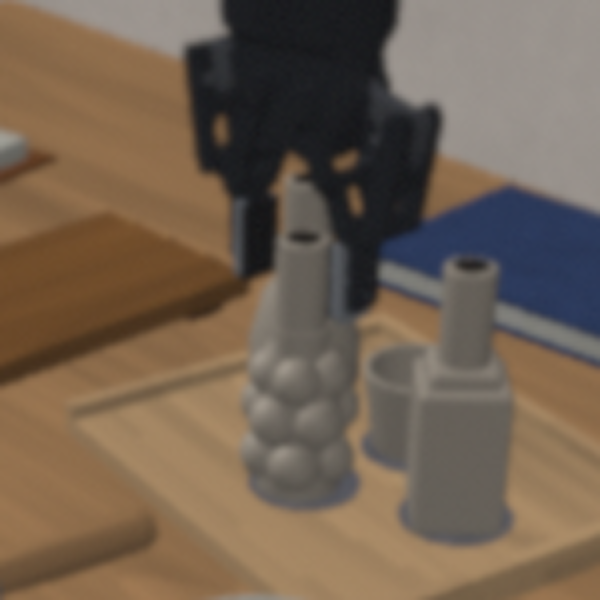

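The tips now straddle the lobed neck at z ≈ 0.110, centred, with the neck between crop x 280 and 330. I'll go 6 mm lower and close.

Scaled: 0.006 m / 0.6 = 0.01.

Emit:
step_hand([
  [0.055,[0,0,0.01],0],
  [0.055,[0,0,0],0],
  [0.04,[0,0,0],0],
  [0.03,[0,0,0],0],
  [0.02,[0,0,0],0],
  [0.015,[0,0,0],0],
  [0.015,[0,0,0],0],
  [0.015,[0,0,0],0],
  [0.015,[0,0,0],0],
], grip_force=40)

```text
time: 6.18
ee_pos: [0.5474, 0.0526, 0.0683]
ee_rot: [180.0, -0.0, 0.0]
wrist_force: [-0.5, -1.1, 3.4]
grip_width: 0.0231
finger_force: 39.1
```

```bash
python3 tips.py
```

Run:
```python
from bench import r, camrig, workorder
s=r.state(); print({k:s[k] for k in("time","ee_pos","wrist_force","moment","finger_force","grip_width")})
```

```text
L 308 z 1% 0.10322748877264191 y [0.0563 0.0966] tcp [0.5474 0.0526 0.0683]
R 449 z 1% 0.0664517762469514 y [0.0056 0.0457] tcp [0.5474 0.0526 0.0683]
{'time': 6.225, 'ee_pos': array([0.54735701, 0.05262908, 0.06830259]), 'wrist_force': array([-0.08192989, -0.44995491,  3.25217235]), 'moment': array([-0.09724085,  0.05466832,  0.02850602]), 'finger_force': 39.14553344249725, 'grip_width': 0.02309507737792274}
```

Scaled: -0.03 m / 0.6 = -0.05, -0.02 m / 0.6 = -0.0333.

Emit:
step_hand([
  [0.015,[0,0,-0.0083],0],
  [0.015,[0,0,-0.0167],0],
  [0.015,[0,0,-0.025],0],
  [0.015,[0,0,-0.025],0],
  [0.015,[-0.0167,0,-0.0167],0],
  [0.015,[-0.0333,0,-0.0083],0],
  [0.015,[-0.0333,-0.0167,0],0],
  [0.015,[-0.0333,-0.0333,0],0],
  [0.015,[-0.025,-0.05,0],0],
  [0.015,[-0.02,-0.05,0],0],
  [0.015,[-0.0167,-0.05,0],0],
  [0.015,[-0.0167,-0.05,0],0],
  [0.015,[0,-0.05,0],0],
  [0.015,[0,-0.05,0],0],
  [0.015,[0,-0.0333,0],0],
  [0.015,[0,-0.0167,0],0],
  [0.015,[0,0,0],0],
  [0.015,[0,0,0],0],
])

```text
time: 8.48
ee_pos: [0.4297, 0.2918, 0.1281]
ee_rot: [180.0, 0.0, 0.0]
wrist_force: [-0.1, -0.9, -3.9]
grip_width: 0.0236
finger_force: 39.6
```

Run:
```python
from h import *
S=V("side"); T=V("top")
cv2.imwrite("pics/c4.png",cv2.hconcat([cv2.resize(T.p[90:390,30:430],(400,300)),cv2.resize(S.p[60:360,140:540],(400,300))])[:,:,::-1])
```

```text
(no output)
```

View pics/c4.png

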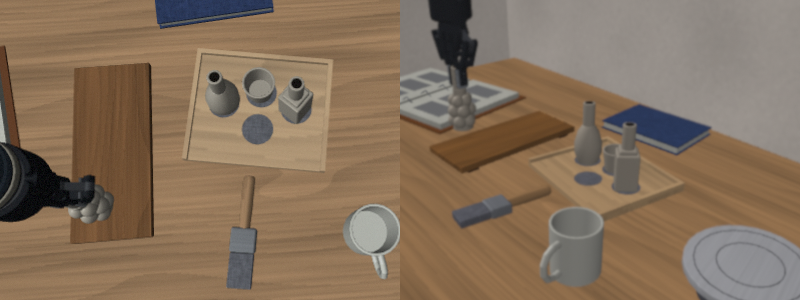

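The lobed vase hangs upright above the board, and the other pieces haven't moved. I'll lower it.

Scaled: 0.015 m / 0.6 = 0.025, 0.01 m / 0.6 = 0.0167.

Emit:
step_hand([
  [0.015,[0,0,0.0167],0],
  [0.015,[0,0,0.025],0],
  [0.015,[0,0,0.02],0],
  [0.015,[0,0,0.01],0],
  [0.015,[0,0,0.005],0],
  [0.015,[0,0,0.0025],0],
  [0.015,[0,0,0.0017],0],
  [0.015,[0,0,0],0],
])

```text
time: 9.57
ee_pos: [0.4302, 0.2927, 0.0799]
ee_rot: [-180.0, -0.0, 0.0]
wrist_force: [0.8, 1.6, -3.3]
grip_width: 0.0231
finger_force: 39.7
```

Emit:
step_hand([
  [0.015,[0,0,0.0017],0],
  [0.015,[0,0,0],0],
  [0.015,[0,0,0],0],
])

```text
time: 9.95
ee_pos: [0.4301, 0.2927, 0.0787]
ee_rot: [-180.0, -0.0, 0.0]
wrist_force: [-0.0, 0.0, -4.6]
grip_width: 0.0233
finger_force: 39.7
```

Scaled: 0.001 m / 0.6 = 0.0017.

Emit:
step_hand([
  [0.015,[0,0,0.0017],0],
  [0.015,[0,0,0],0],
  [0.015,[0,0,0],0],
])

```text
time: 10.32
ee_pos: [0.4303, 0.2928, 0.0783]
ee_rot: [-180.0, -0.0, 0.0]
wrist_force: [-0.5, -1.5, 5.9]
grip_width: 0.023
finger_force: 40.4
```

Scaled: 0.035 m / 0.6 = 0.0583, -0.03 m / 0.6 = -0.05.

Emit:
step_hand([
  [0.025,[0,0,0],0],
  [0.035,[0,0,0],0],
  [0.055,[0,0,0],0],
  [0.055,[0,0,0],0],
  [0.055,[0,0,0],0],
  [0.055,[0,0,-0.025],0],
  [0.055,[0,0,-0.05],0],
  [0.055,[0,0,-0.05],0],
  [0.055,[0.0333,0.0333,0],0],
  [0.055,[0.0467,0.05,0],0],
  [0.055,[0.05,0.0583,0],0],
  [0.055,[0.05,0.0583,0],0],
  [0.055,[0.05,0.0583,0],0],
  [0.055,[0.0333,0.0417,0],0],
  [0.055,[0.0167,0.0167,0],0],
  [0.055,[0,0,0],0],
  [0.055,[0,0,0],0],
])

```text
time: 12.45
ee_pos: [0.5969, 0.1039, 0.1527]
ee_rot: [-180.0, 0.1, 0.1]
wrist_force: [-0.1, 1.0, -0.7]
grip_width: 0.055
finger_force: 0.0
```

Run:
```python
from h import *
T=V("top"); C=T.cloud()
k=(C[...,2]>.125)&(C[...,2]<.15)&(C[...,0]>.35)&(C[...,0]<.75)&(C[...,1]<.4)&(C[...,1]>-.1)&(T.p.max(2)>60)
n,l,st,ce=cv2.connectedComponentsWithStats(k.astype(np.uint8))
for i in range(1,n):
    if st[i,4]>30: P=C[l==i]; print(ce[i],((P.min(0)+P.max(0))/2).round(4),np.ptp(P,axis=0).round(3))
cv2.imwrite("pics/c5.png",T.p[:,:,::-1])
```

```text
[244.15483871 168.23225806] [0.5989 0.1031 0.1311] [0.023 0.023 0.012]
[325.37254902 174.58169935] [ 0.5813 -0.0165  0.1313] [0.024 0.022 0.012]
```

Scaled: 0.025 m / 0.6 = 0.0417, 0.001 m / 0.6 = 0.0017.

Emit:
step_hand([
  [0.055,[0.003,0.0017,0.0167],0],
  [0.055,[0,0,0.0417],0],
  [0.055,[0,0,0.0417],0],
  [0.055,[0,0,0.025],0],
  [0.055,[0,0,0.0117],0],
  [0.055,[0,0,0.004],0],
  [0.055,[0,0,0],0],
  [0.055,[0,0,0],0],
])

```text
time: 13.5
ee_pos: [0.6006, 0.1017, 0.069]
ee_rot: [180.0, -0.1, 0.0]
wrist_force: [0.2, 0.1, 0.3]
grip_width: 0.0552
finger_force: 0.0
```

```bash
python3 tips.py pics/c6.png
```

```text
L 319 z 1% 0.10476071633110791 y [0.1052 0.158 ] tcp [0.6005 0.1017 0.0689]
R 338 z 1% 0.06282229859645946 y [0.0421 0.0991] tcp [0.6005 0.1017 0.0689]
```

View pics/c6.png

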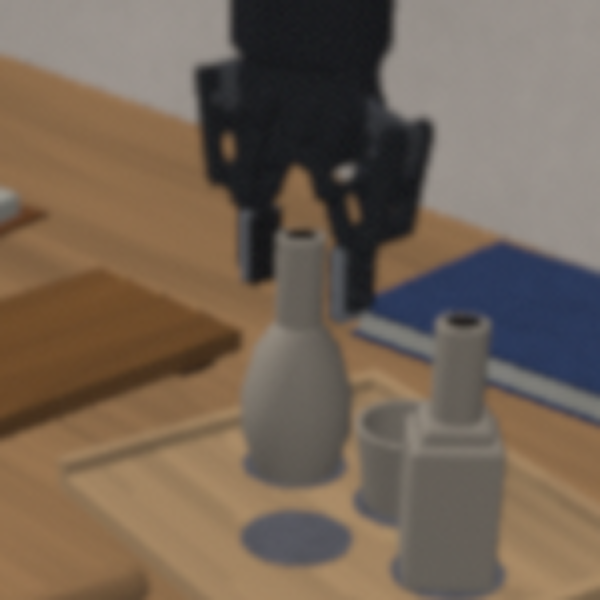

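The round vase's neck is between the fingers, at crop x 278–322. I'll trim the position slightly and close.

Scaled: -0.0015 m / 0.6 = -0.0025, -0.001 m / 0.6 = -0.0017.

Emit:
step_hand([
  [0.055,[-0.0025,-0.0017,0],0],
  [0.055,[0,0,0],0],
  [0.04,[0,0,0],0],
  [0.03,[0,0,0],0],
  [0.02,[0,0,0],0],
  [0.015,[0,0,0],0],
  [0.015,[0,0,0],0],
  [0.015,[0,0,0],0],
  [0.015,[0,0,0],0],
], grip_force=40)

```text
time: 14.68
ee_pos: [0.5985, 0.1029, 0.0683]
ee_rot: [-180.0, -0.0, 0.0]
wrist_force: [-0.3, 1.2, 1.2]
grip_width: 0.0229
finger_force: 39.1
```

Scaled: -0.03 m / 0.6 = -0.05, -0.025 m / 0.6 = -0.0417.

Emit:
step_hand([
  [0.015,[0,0,-0.0083],0],
  [0.015,[0,0,-0.0167],0],
  [0.015,[0,0,-0.025],0],
  [0.015,[0,0,-0.025],0],
  [0.015,[0,0,-0.0167],0],
  [0.015,[0,-0.0167,-0.0083],0],
  [0.015,[0.005,-0.0333,0],0],
  [0.015,[0.0067,-0.05,0],0],
  [0.015,[0.0067,-0.05,0],0],
  [0.015,[0.0067,-0.05,0],0],
  [0.015,[0.0067,-0.05,0],0],
  [0.015,[0.0042,-0.0417,0],0],
  [0.015,[0,-0.0167,0],0],
  [0.015,[0,-0.0083,0.0083],0],
  [0.015,[0,0,0.025],0],
  [0.015,[0,0,0.025],0],
  [0.015,[0,0,0.0133],0],
  [0.015,[0,0,0.0067],0],
  [0.015,[0,0,0.0017],0],
  [0.015,[0,0,0],0],
])

```text
time: 17.18
ee_pos: [0.6202, 0.2928, 0.0806]
ee_rot: [-180.0, -0.0, 0.0]
wrist_force: [-0.3, 0.3, -2.6]
grip_width: 0.023
finger_force: 39.5
```

Emit:
step_hand([
  [0.015,[0,0,0.0017],0],
  [0.015,[0,0,0],0],
  [0.015,[0,0,0],0],
])

```text
time: 17.55
ee_pos: [0.6199, 0.2928, 0.0794]
ee_rot: [-180.0, -0.0, 0.0]
wrist_force: [-0.9, 0.6, -2.6]
grip_width: 0.0229
finger_force: 39.5
```

Scaled: 0.001 m / 0.6 = 0.0017, 0.0005 m / 0.6 = 0.0008.

Emit:
step_hand([
  [0.015,[0,0,0.0017],0],
  [0.015,[0,0,0],0],
  [0.015,[0,0,0.0008],0],
  [0.015,[0,0,0],0],
  [0.015,[0,0,0],0],
])

```text
time: 18.18
ee_pos: [0.6202, 0.2929, 0.0783]
ee_rot: [-180.0, -0.0, 0.0]
wrist_force: [-0.6, 0.4, 2.6]
grip_width: 0.0233
finger_force: 39.8
```

Scaled: 0.04 m / 0.6 = 0.0667, -0.03 m / 0.6 = -0.05.

Emit:
step_hand([
  [0.025,[0,0,0],0],
  [0.035,[0,0,0],0],
  [0.055,[0,0,0],0],
  [0.055,[0,0,0],0],
  [0.055,[0,0,-0.025],0],
  [0.055,[0,0,-0.05],0],
  [0.055,[0,0,-0.05],0],
  [0.055,[0,0.0333,0],0],
  [0.055,[-0.01,0.0667,0],0],
  [0.055,[-0.01,0.0667,0],0],
  [0.055,[-0.01,0.0667,0],0],
  [0.055,[-0.01,0.0667,0],0],
  [0.055,[-0.01,0.0667,0],0],
  [0.055,[-0.01,0.0667,0],0],
  [0.055,[-0.005,0.05,0],0],
  [0.055,[0,0.025,0],0],
  [0.055,[0,0.0083,0],0],
  [0.055,[0,0,0],0],
  [0.055,[0,0,0],0],
  [0.055,[0,0,0],0],
])

```text
time: 20.68
ee_pos: [0.5811, -0.0164, 0.1527]
ee_rot: [-180.0, 0.0, 0.1]
wrist_force: [0.4, -0.1, -0.1]
grip_width: 0.0549
finger_force: 0.0
```

Run:
```python
from h import *
T=V("top"); C=T.cloud()
k=(C[...,2]>.125)&(C[...,2]<.15)&(C[...,0]>.35)&(C[...,0]<.75)&(C[...,1]<.4)&(C[...,1]>-.1)&(T.p.max(2)>60)
n,l,st,ce=cv2.connectedComponentsWithStats(k.astype(np.uint8))
for i in range(1,n):
    if st[i,4]>30: P=C[l==i]; print(ce[i],((P.min(0)+P.max(0))/2).round(4),np.ptp(P,axis=0).round(3))
print(r.state()["ee_pos"])
cv2.imwrite("pics/c7.png",T.p[:,:,::-1])
```

```text
[117.01086957 163.20652174] [0.6182 0.2887 0.1358] [0.019 0.019 0.022]
[111.099631   291.01107011] [0.4299 0.2912 0.1361] [0.024 0.024 0.022]
[ 0.58105145 -0.01643769  0.15271543]
```

View pics/c7.png

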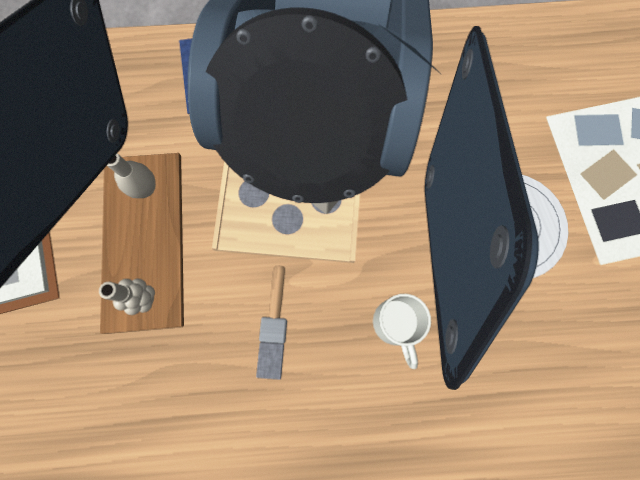

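Both vases stand upright on the board, with mouths at (117,163) and (111,291). The tool is over the square vase, so I'll descend and grip.

Scaled: 0.025 m / 0.6 = 0.0417, 0.015 m / 0.6 = 0.025.

Emit:
step_hand([
  [0.055,[0,0.0003,0.0167],0],
  [0.055,[0,0,0.0417],0],
  [0.055,[0,0,0.0417],0],
  [0.055,[0,0,0.025],0],
  [0.055,[0,0,0.0117],0],
  [0.055,[0,0,0.004],0],
  [0.055,[0,0,0],0],
  [0.055,[0,0,0],0],
])

```text
time: 21.72
ee_pos: [0.5816, -0.0176, 0.069]
ee_rot: [180.0, -0.1, 0.0]
wrist_force: [0.0, 0.0, 0.5]
grip_width: 0.0547
finger_force: 0.0
```

```bash
python3 tips.py pics/c8.png
```

```text
L 422 z 1% 0.10477356729595586 y [-0.015   0.0383] tcp [ 0.5816 -0.0176  0.069 ]
R 411 z 1% 0.10682099281690476 y [-0.0769 -0.019 ] tcp [ 0.5816 -0.0176  0.069 ]
```

View pics/c8.png

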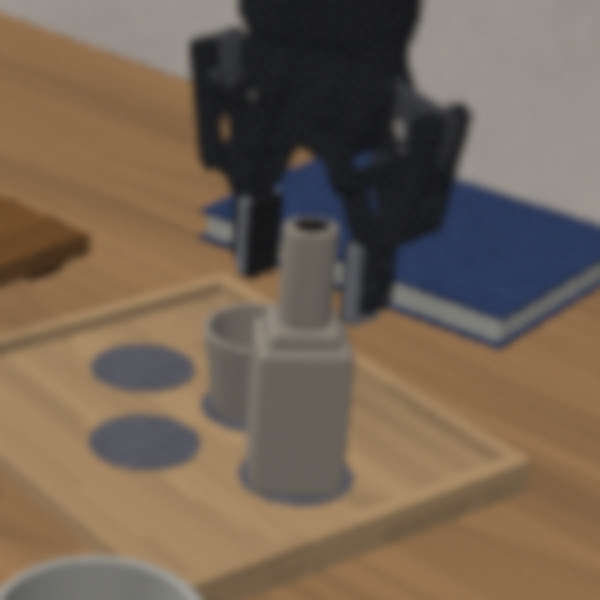

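The square neck lies between the fingers, at crop x 283–337. I'll close.

Emit:
step_hand([
  [0.055,[0,0,0],0],
  [0.04,[0,0,0],0],
  [0.03,[0,0,0],0],
  [0.02,[0,0,0],0],
  [0.015,[0,0,0],0],
  [0.015,[0,0,0],0],
  [0.015,[0,0,0],0],
  [0.015,[0,0,0],0],
], grip_force=40)

```text
time: 22.78
ee_pos: [0.5811, -0.0174, 0.0684]
ee_rot: [-180.0, -0.0, 0.0]
wrist_force: [0.1, 0.1, 1.2]
grip_width: 0.0233
finger_force: 39.1
```

Scaled: -0.035 m / 0.6 = -0.0583, -0.03 m / 0.6 = -0.05.

Emit:
step_hand([
  [0.015,[0,0,-0.0083],0],
  [0.015,[0,0,-0.0167],0],
  [0.015,[0,0,-0.025],0],
  [0.015,[0,0,-0.0333],0],
  [0.015,[-0.0167,0,-0.025],0],
  [0.015,[-0.0267,-0.0167,-0.0083],0],
  [0.015,[-0.025,-0.0333,0],0],
  [0.015,[-0.0167,-0.05,0],0],
  [0.015,[-0.0083,-0.0583,0],0],
  [0.015,[0,-0.0583,0],0],
  [0.015,[0,-0.0583,0],0],
  [0.015,[0,-0.0583,0],0],
  [0.015,[0,-0.0583,0],0],
  [0.015,[0,-0.0583,0],0],
  [0.015,[0,-0.0417,0],0],
  [0.015,[0,-0.0167,0],0],
  [0.015,[0,-0.0083,0],0],
  [0.015,[0,0,0],0],
  [0.015,[0,0,0],0],
  [0.015,[0,0,0],0],
])

```text
time: 25.28
ee_pos: [0.525, 0.2918, 0.1383]
ee_rot: [180.0, 0.0, -0.0]
wrist_force: [-1.0, 0.5, -2.2]
grip_width: 0.0232
finger_force: 39.5
```

Emit:
step_hand([
  [0.015,[0,0,0.0167],0],
  [0.015,[0,0,0.0333],0],
  [0.015,[0,0,0.025],0],
  [0.015,[0,0,0.0133],0],
  [0.015,[0,0,0.0067],0],
  [0.015,[0,0,0.0025],0],
  [0.015,[0,0,0.0008],0],
  [0.015,[0,0,0],0],
])

```text
time: 26.28
ee_pos: [0.5251, 0.2926, 0.0798]
ee_rot: [-180.0, -0.0, 0.0]
wrist_force: [-0.1, -0.7, -3.1]
grip_width: 0.023
finger_force: 39.6
```

Scaled: 0.001 m / 0.6 = 0.0017, 0.0005 m / 0.6 = 0.0008.

Emit:
step_hand([
  [0.015,[0,0,0.0017],0],
  [0.015,[0,0,0.0008],0],
  [0.015,[0,0,0.0005],0],
  [0.015,[0,0,0],0],
  [0.015,[0,0,0],0],
])

```text
time: 26.9
ee_pos: [0.5253, 0.2927, 0.0784]
ee_rot: [-180.0, -0.1, 0.0]
wrist_force: [-2.0, 0.2, 5.8]
grip_width: 0.0231
finger_force: 40.3
```

Units first: shifts go in shares of 0.6 m and turns go in shares of 180 degrees. So -0.03 m / 0.6 = -0.05, -0.015 m / 0.6 = -0.025.

Emit:
step_hand([
  [0.025,[0,0,0],0],
  [0.035,[0,0,0],0],
  [0.055,[0,0,0],0],
  [0.055,[0,0,0],0],
  [0.055,[0,0,-0.025],0],
  [0.055,[0,0,-0.05],0],
  [0.055,[0,0,-0.05],0],
  [0.055,[0,0,-0.0167],0],
  [0.055,[0,0,0],0],
  [0.055,[0,0,0],0],
])

```text
time: 28.15
ee_pos: [0.524, 0.2922, 0.1615]
ee_rot: [180.0, 0.1, 0.0]
wrist_force: [0.1, -0.4, -0.5]
grip_width: 0.055
finger_force: 0.0
```

Run:
```python
from h import *
T=V("top");S=V("side"); C=T.cloud();D=S.cloud()
for nm,X in(("top",C),("side",D)):
    k=(X[...,2]>.046)&(X[...,2]<.057)&(abs(X[...,0]-.62)<.06)&(abs(X[...,1]-.04)<.06)
    P=X[k]; print(nm,len(P),cv2.minEnclosingCircle(np.ascontiguousarray(P[:,:2],dtype=np.float32)),P.min(0),P.max(0),np.percentile(P[:,2],95))
    k=(X[...,2]>.013)&(X[...,2]<.045)&(np.hypot(X[...,0]-.618,X[...,1]-.042)<.035); P=X[k]; print(" body",len(P),P.min(0),P.max(0))
cv2.imwrite("pics/c9.png",cv2.hconcat([cv2.resize(T.p[90:390,30:430],(400,300)),cv2.resize(S.p[60:360,140:540],(400,300))])[:,:,::-1])
```

```text
top 289 ((0.6179468631744385, 0.04175998270511627), 0.027782365679740906) [0.59025835 0.01470561 0.04613383] [0.64529852 0.06864027 0.05462627] 0.05337862131612834
 body 587 [0.59110973 0.01577743 0.01300818] [0.64119463 0.07470352 0.04490442]
side 234 ((0.6160034537315369, 0.04159795865416527), 0.028810208663344383) [0.58832961 0.01481079 0.04600641] [0.64298191 0.06940272 0.05445757] 0.05343966489752141
 body 445 [0.58741675 0.01482053 0.01301421] [0.6411365  0.06693975 0.04496131]
```

View pics/c9.png

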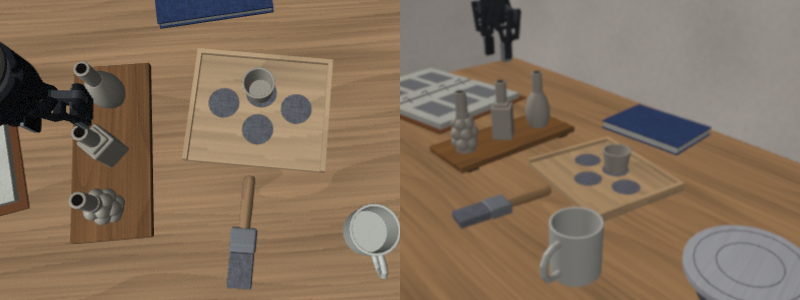

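The three vases stand on the board, and the bowl hasn't moved: (0.617,0.0417), rim z 0.0535. I'll go over it with the gripper open.

Scaled: 0.035 m / 0.6 = 0.0583, 0.03 m / 0.6 = 0.05.

Emit:
step_hand([
  [0.085,[0.0167,0.0333,0],0],
  [0.085,[0.02,0.0583,0],0],
  [0.085,[0.02,0.0583,0],0],
  [0.085,[0.02,0.0583,0],0],
  [0.085,[0.02,0.0583,0.0167],0],
  [0.085,[0.02,0.0583,0.0333],0],
  [0.085,[0.02,0.05,0.0333],0],
  [0.085,[0.0167,0.0333,0.0333],0],
  [0.085,[0,0.01,0.0333],0],
  [0.085,[0,0,0.0167],0],
  [0.085,[0,0,0],0],
  [0.085,[0,0,0],0],
  [0.085,[0,0,0],0],
])

```text
time: 29.88
ee_pos: [0.6176, 0.042, 0.0635]
ee_rot: [180.0, -0.1, 0.1]
wrist_force: [-0.2, -0.2, 0.7]
grip_width: 0.0852
finger_force: 0.0
```

```bash
python3 tips.py
```

```text
L 238 z 1% 0.10823677069663204 y [0.0828 0.0972] tcp [0.6175 0.042  0.0634]
R 241 z 1% 0.10703324040242111 y [-0.0154  0.0007] tcp [0.6175 0.042  0.0634]
```

Scaled: 0.02 m / 0.6 = 0.0333, 0.005 m / 0.6 = 0.0083.

Emit:
step_hand([
  [0.085,[0,0,0.025],0],
  [0.085,[0,0,0.0333],0],
  [0.085,[0,0,0.025],0],
  [0.085,[0,0,0.0083],0],
  [0.085,[0,0,0],0],
  [0.085,[0,0,0],0],
])

```text
time: 30.68
ee_pos: [0.6175, 0.0415, 0.008]
ee_rot: [180.0, -0.1, 0.0]
wrist_force: [-0.1, 0.2, 0.5]
grip_width: 0.0845
finger_force: 0.0
```

```bash
python3 tips.py pics/c10.png
```

```text
L 222 z 1% 0.019107018935493998 y [0.0542 0.0972] tcp [0.6176 0.0415 0.0082]
R 237 z 1% 0.011102257409637863 y [-0.0154  0.0234] tcp [0.6176 0.0415 0.0082]
```

View pics/c10.png

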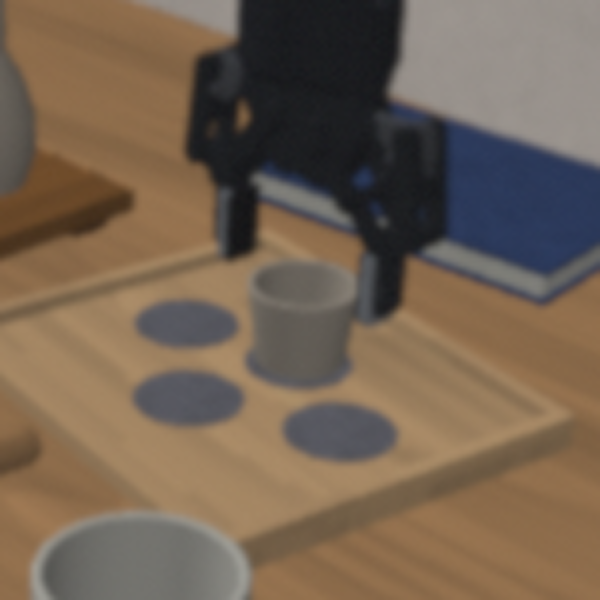

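The open fingers stand either side of the bowl, with tips at rim height and both sides clear. I'll go 11 mm lower and close softly.

Scaled: 0.006 m / 0.6 = 0.01, 0.005 m / 0.6 = 0.0083.

Emit:
step_hand([
  [0.085,[0,0,0.01],0],
  [0.085,[0,0,0.0083],0],
  [0.085,[0,0,0],0],
  [0.07,[0,0,0],0],
  [0.062,[0,0,0],0],
  [0.056,[0,0,0],0],
  [0.05,[0,0,0],0],
  [0.045,[0,0,0],0],
  [0.045,[0,0,0],0],
  [0.045,[0,0,0],0],
], grip_force=25)

```text
time: 31.98
ee_pos: [0.6172, 0.0416, -0.0029]
ee_rot: [180.0, -0.0, 0.0]
wrist_force: [-0.7, 0.9, 5.2]
grip_width: 0.0546
finger_force: 25.9
```

```bash
python3 tips.py
```

```text
L 238 z 1% 0.04003741801714241 y [0.0569 0.0979] tcp [ 0.6172  0.0416 -0.0029]
R 346 z 1% 0.01145189205398793 y [-0.0177  0.0228] tcp [ 0.6172  0.0416 -0.0029]
```

Scaled: -0.01 m / 0.6 = -0.0167, -0.006 m / 0.6 = -0.01.

Emit:
step_hand([
  [0.045,[0,0,-0.005],0],
  [0.045,[0,0,-0.01],0],
  [0.045,[0,0,-0.0167],0],
  [0.045,[0,0,-0.0167],0],
  [0.045,[0,0,-0.0083],0],
  [0.045,[0,0,0],0],
  [0.045,[0,0,0],0],
])

```text
time: 32.9
ee_pos: [0.6168, 0.0416, 0.0304]
ee_rot: [-180.0, 0.0, 0.0]
wrist_force: [0.8, 0.5, -1.4]
grip_width: 0.0544
finger_force: 26.6
```

```bash
python3 tips.py pics/c11.png
```

```text
L 263 z 1% 0.07029035082551482 y [0.0659 0.098 ] tcp [0.6167 0.0416 0.0302]
R 351 z 1% 0.05580505205701747 y [-0.0175  0.019 ] tcp [0.6167 0.0416 0.0302]
```

View pics/c11.png

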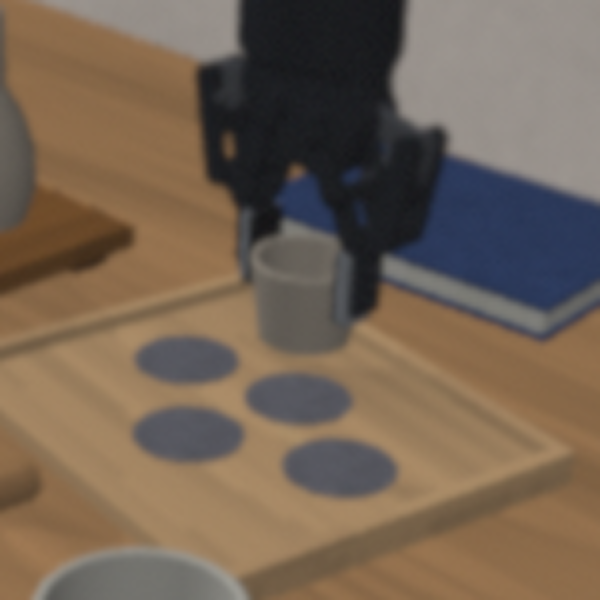

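The bowl is held level and clear of its disc. I'll carry it to the wheel.

Scaled: 0.035 m / 0.6 = 0.0583, 0.03 m / 0.6 = 0.05.

Emit:
step_hand([
  [0.045,[0,0,-0.0167],0],
  [0.045,[0,0,-0.0333],0],
  [0.045,[0,0.0167,-0.0333],0],
  [0.045,[-0.0167,0.0333,-0.025],0],
  [0.045,[-0.0167,0.05,-0.0083],0],
  [0.045,[-0.0167,0.0583,0],0],
  [0.045,[-0.02,0.0583,0],0],
  [0.045,[-0.02,0.0583,0],0],
  [0.045,[-0.02,0.0583,0],0],
  [0.045,[-0.02,0.0583,0],0],
  [0.045,[-0.02,0.0583,0],0],
  [0.045,[-0.0167,0.0583,0],0],
  [0.045,[-0.0167,0.05,0],0],
  [0.045,[-0.0067,0.0233,0],0],
  [0.045,[0,0.0067,0],0],
  [0.045,[0,0,0],0],
  [0.045,[0,0,0],0],
  [0.045,[0,0,0],0],
])

```text
time: 35.2
ee_pos: [0.5035, -0.3105, 0.1005]
ee_rot: [-180.0, 0.0, 0.1]
wrist_force: [0.3, 0.7, -0.7]
grip_width: 0.0546
finger_force: 26.8
```

Run:
```python
from h import *
T=V("top");S=V("side"); X=T.cloud()
print(r.state()["ee_pos"])
cv2.imwrite("pics/c12.png",cv2.hconcat([cv2.resize(T.p[90:390,240:640],(400,300)),cv2.resize(S.p[120:420,240:640],(400,300))])[:,:,::-1])
for q in((.043,-.312+.09,0),): pass
```

```text
[ 0.50348329 -0.31083323  0.10051754]
```

View pics/c12.png

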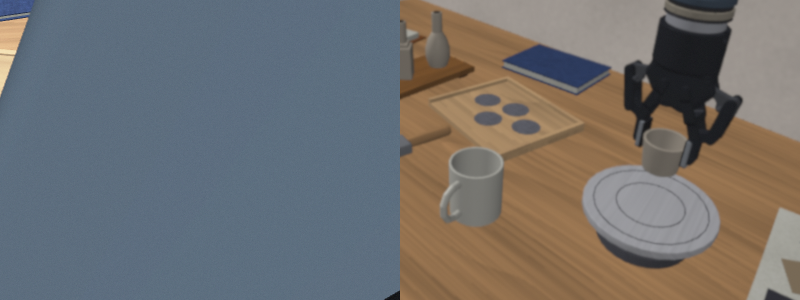

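The bowl hangs level over the wheel, at side-crop (662,152) with the wheel centre at about (651,205). I'll lower it.

Scaled: 0.02 m / 0.6 = 0.0333, -0.001 m / 0.6 = -0.0017.

Emit:
step_hand([
  [0.045,[-0.0017,0.0017,0.0167],0],
  [0.045,[0,0,0.0333],0],
  [0.045,[0,0,0.025],0],
  [0.045,[0,0,0.0117],0],
  [0.045,[0,0,0.0067],0],
  [0.045,[0,0,0.0017],0],
  [0.045,[0,0,0],0],
  [0.045,[0,0,0],0],
])

```text
time: 36.3
ee_pos: [0.5025, -0.3127, 0.044]
ee_rot: [180.0, -0.0, 0.0]
wrist_force: [0.3, 0.6, -1.3]
grip_width: 0.0543
finger_force: 26.8
```

Emit:
step_hand([
  [0.045,[0,0,0.0017],0],
  [0.045,[0,0,0],0],
  [0.045,[0,0,0],0],
])

```text
time: 36.67
ee_pos: [0.5022, -0.3125, 0.0425]
ee_rot: [-180.0, 0.0, 0.0]
wrist_force: [-0.6, 0.4, -1.6]
grip_width: 0.0544
finger_force: 26.8
```

Emit:
step_hand([
  [0.045,[0,0,0.0013],0],
  [0.045,[0,0,0],0],
  [0.045,[0,0,0],0],
])

```text
time: 37.05
ee_pos: [0.5022, -0.3125, 0.0417]
ee_rot: [-180.0, 0.0, 0.0]
wrist_force: [-0.4, 0.1, -0.5]
grip_width: 0.0546
finger_force: 26.8
```

Emit:
step_hand([
  [0.045,[0,0,0.001],0],
  [0.045,[0,0,0],0],
  [0.045,[0,0,0],0],
])

```text
time: 37.42
ee_pos: [0.5023, -0.3126, 0.0412]
ee_rot: [180.0, -0.0, 0.0]
wrist_force: [0.4, -0.3, -1.1]
grip_width: 0.0547
finger_force: 26.8
```

Scaled: 0.0008 m / 0.6 = 0.0013.

Emit:
step_hand([
  [0.045,[0,0,0.0013],0],
  [0.045,[0,0,0],0],
  [0.045,[0,0,0],0],
])

```text
time: 37.8
ee_pos: [0.5023, -0.3126, 0.0411]
ee_rot: [180.0, -0.0, 0.0]
wrist_force: [-2.3, 1.0, 5.1]
grip_width: 0.0543
finger_force: 27.1
```

Emit:
step_hand([
  [0.045,[0,0,0.0007],0],
  [0.045,[0,0,0],0],
  [0.045,[0,0,0],0],
])

```text
time: 38.17
ee_pos: [0.5024, -0.3126, 0.0411]
ee_rot: [180.0, -0.0, 0.0]
wrist_force: [-2.7, 1.3, 7.4]
grip_width: 0.0548
finger_force: 27.2
```

Scaled: -0.04 m / 0.6 = -0.0667, -0.03 m / 0.6 = -0.05.

Emit:
step_hand([
  [0.06,[0,0,0],0],
  [0.07,[0,0,0],0],
  [0.085,[0,0,0],0],
  [0.085,[0,0,0],0],
  [0.085,[0,0,0],0],
  [0.085,[0,0,-0.0167],0],
  [0.085,[0,0,-0.0333],0],
  [0.085,[0,0,-0.05],0],
  [0.085,[0,0,-0.05],0],
  [0.085,[0,-0.0333,-0.0333],0],
  [0.07,[0,-0.05,-0.0167],0],
  [0.055,[0,-0.0667,0],0],
  [0.055,[0,-0.0667,0],0],
  [0.055,[0,-0.0667,0],0],
  [0.055,[0,-0.0667,0],0],
  [0.055,[0,-0.0667,0],0],
  [0.055,[0,-0.0667,0],0],
  [0.055,[0,-0.05,0],0],
  [0.055,[0,0,0],0],
])

```text
time: 40.55
ee_pos: [0.5017, 0.0093, 0.1606]
ee_rot: [180.0, -0.0, 0.2]
wrist_force: [0.3, 0.3, 1.0]
grip_width: 0.0547
finger_force: 0.0
```

Run:
```python
from h import *
T=V("top");S=V("side")
for nm,X in(("top",T.cloud()),("side",S.cloud())):
    k=(X[...,2]>.09)&(X[...,2]<.1)&(abs(X[...,0]-.5)<.05)&(abs(X[...,1]+.312)<.05)
    P=X[k]; print(nm,len(P),len(P) and cv2.minEnclosingCircle(np.ascontiguousarray(P[:,:2],dtype=np.float32)),len(P) and P[:,2].max())
cv2.imwrite("pics/c13.png",cv2.hconcat([cv2.resize(T.p[90:390,240:640],(400,300)),cv2.resize(S.p[120:420,240:640],(400,300))])[:,:,::-1])
print(r.state()["ee_pos"])
```

```text
top 387 ((0.5030167102813721, -0.3125385046005249), 0.02786269597709179) 0.09958362541154042
side 562 ((0.5015132427215576, -0.31121379137039185), 0.028706751763820648) 0.09898222251393751
[0.50235688 0.0072485  0.16046302]
```

The bowl is centred on the wheel: (0.503,-0.3125), against the wheel centre (0.5033,-0.3125), with the rim at z 0.097. Next I'll measure the vases on the board.

Create necks.py:
```python
from h import *
for nm in("top","side"):
    T=V(nm); C=T.cloud()
    k=(C[...,2]>.115)&(C[...,2]<.15)&(C[...,0]>.35)&(C[...,0]<.75)&(C[...,1]<.4)&(C[...,1]>-.1)&(T.p.max(2)>60)
    n,l,st,ce=cv2.connectedComponentsWithStats(k.astype(np.uint8))
    for i in range(1,n):
        if st[i,4]>30: P=C[l==i]; print(nm,ce[i].round(),((P.min(0)+P.max(0))/2).round(4),np.ptp(P,axis=0).round(3),P[:,2].max().round(4))
print(r.state()["ee_pos"].round(4))
```

```bash
python3 necks.py
```

```text
top [116. 163.] [0.6205 0.2919 0.1308] [0.024 0.025 0.032] 0.1466
side [276. 139.] [0.6177 0.2927 0.1312] [0.022 0.024 0.032] 0.1473
side [240. 148.] [0.5225 0.2909 0.1313] [0.023 0.023 0.032] 0.1473
side [200. 159.] [0.4276 0.2911 0.1318] [0.024 0.027 0.033] 0.1482
[0.5024 0.0065 0.1602]
```

Scaled: -0.035 m / 0.6 = -0.0583, 0.025 m / 0.6 = 0.0417.

Emit:
step_hand([
  [0.055,[0.0167,-0.0333,0],0],
  [0.055,[0.025,-0.0583,0],0],
  [0.055,[0.025,-0.0583,0],0],
  [0.055,[0.025,-0.0583,0],0],
  [0.055,[0.025,-0.0583,0],0],
  [0.055,[0.025,-0.0583,0],0],
  [0.055,[0.025,-0.0583,0],0],
  [0.055,[0.0167,-0.0583,0],0],
  [0.055,[0.0125,-0.025,0],0],
  [0.055,[0,-0.01,0],0],
  [0.055,[0,0,0],0],
  [0.055,[0,0,0.0333],0],
  [0.055,[0,0,0.0417],0],
  [0.055,[0,0,0.0333],0],
  [0.055,[0,0,0.0167],0],
  [0.055,[0,0,0.0083],0],
  [0.055,[0,0,0],0],
  [0.055,[0,0,0],0],
  [0.055,[0,0,0],0],
])

```text
time: 43.12
ee_pos: [0.6198, 0.2938, 0.0807]
ee_rot: [-180.0, -0.1, 0.0]
wrist_force: [0.1, 0.7, 0.1]
grip_width: 0.0554
finger_force: 0.0
```

Scaled: 0.0023 m / 0.6 = 0.0038, 0.0009 m / 0.6 = 0.0015.

Emit:
step_hand([
  [0.055,[0.0007,0.0015,0.0038],0],
  [0.055,[0,0,0],0],
  [0.055,[0,0,0],0],
  [0.04,[0,0,0],0],
  [0.03,[0,0,0],0],
  [0.02,[0,0,0],0],
  [0.015,[0,0,0],0],
  [0.015,[0,0,0],0],
  [0.015,[0,0,0],0],
  [0.015,[0,0,0],0],
], grip_force=40)

```text
time: 44.38
ee_pos: [0.6198, 0.2928, 0.0777]
ee_rot: [-180.0, -0.0, 0.0]
wrist_force: [0.3, 1.0, 0.4]
grip_width: 0.0227
finger_force: 39.2
```

Scaled: 0.03 m / 0.6 = 0.05, -0.01 m / 0.6 = -0.0167.

Emit:
step_hand([
  [0.015,[0,0,-0.0083],0],
  [0.015,[0,0,-0.0167],0],
  [0.015,[0,0,-0.025],0],
  [0.015,[0,0,-0.025],0],
  [0.015,[0,0,-0.0167],0],
  [0.015,[0,0.0167,-0.0083],0],
  [0.015,[-0.0055,0.0333,0],0],
  [0.015,[-0.0067,0.05,0],0],
  [0.015,[-0.0067,0.05,0],0],
  [0.015,[-0.0067,0.05,0],0],
  [0.015,[-0.0067,0.05,0],0],
  [0.015,[-0.0033,0.0417,0],0],
  [0.015,[0,0.0167,0],0],
  [0.015,[0,0.0083,0],0],
  [0.015,[0,0,0],0],
  [0.015,[0,0,0],0],
  [0.015,[0,0,0],0],
])

```text
time: 46.5
ee_pos: [0.5985, 0.1034, 0.1376]
ee_rot: [-180.0, -0.0, 0.1]
wrist_force: [0.0, 0.7, -2.3]
grip_width: 0.0231
finger_force: 39.4
```

Emit:
step_hand([
  [0.015,[0,0,0.0167],0],
  [0.015,[0,0,0.0333],0],
  [0.015,[0,0,0.0333],0],
  [0.015,[0,0,0.0167],0],
  [0.015,[0,0,0.0083],0],
  [0.015,[0,0,0.0033],0],
  [0.015,[0,0,0],0],
  [0.015,[0,0,0],0],
])

```text
time: 47.5
ee_pos: [0.599, 0.1027, 0.0712]
ee_rot: [180.0, -0.1, 0.0]
wrist_force: [-0.9, -0.2, -2.1]
grip_width: 0.0228
finger_force: 39.4
```

Scaled: 0.0015 m / 0.6 = 0.0025, -0.0007 m / 0.6 = -0.0012.

Emit:
step_hand([
  [0.015,[-0.0012,0,0.0025],0],
  [0.015,[0,0,0],0],
  [0.015,[0,0,0],0],
])

```text
time: 47.88
ee_pos: [0.5979, 0.1027, 0.0692]
ee_rot: [-180.0, -0.0, 0.0]
wrist_force: [0.6, 1.0, -2.3]
grip_width: 0.0229
finger_force: 39.4
```

Emit:
step_hand([
  [0.015,[0,0,0.0017],0],
  [0.015,[0,0,0],0],
  [0.015,[0,0,0],0],
])

```text
time: 48.25
ee_pos: [0.5979, 0.1027, 0.0681]
ee_rot: [-180.0, 0.0, 0.0]
wrist_force: [0.7, 0.1, -1.5]
grip_width: 0.0229
finger_force: 39.4
```

Emit:
step_hand([
  [0.015,[0,0,0.0013],0],
  [0.015,[0,0,0],0],
  [0.015,[0,0,0],0],
])

```text
time: 48.62
ee_pos: [0.5981, 0.1027, 0.0677]
ee_rot: [180.0, -0.0, 0.0]
wrist_force: [-0.2, 0.3, 0.7]
grip_width: 0.023
finger_force: 39.8
```

Scaled: -0.035 m / 0.6 = -0.0583, 0.0004 m / 0.6 = 0.0007.

Emit:
step_hand([
  [0.015,[0,0,0.0007],0],
  [0.015,[0,0,0],0],
  [0.025,[0,0,0],0],
  [0.035,[0,0,0],0],
  [0.055,[0,0,0],0],
  [0.055,[0,0,0],0],
  [0.055,[0,0,-0.025],0],
  [0.055,[0,0,-0.05],0],
  [0.055,[0,0,-0.05],0],
  [0.055,[0,0,-0.0333],0],
  [0.055,[-0.0167,-0.0333,0],0],
  [0.055,[-0.025,-0.0583,0],0],
  [0.055,[-0.025,-0.0583,0],0],
  [0.055,[-0.025,-0.0583,0],0],
  [0.055,[-0.02,-0.0583,0],0],
  [0.055,[-0.01,-0.0333,0],0],
  [0.055,[0,-0.0167,0],0],
  [0.055,[0,0,0],0],
  [0.055,[0,0,0],0],
  [0.055,[0,0,0],0],
])

```text
time: 51.12
ee_pos: [0.5252, 0.2916, 0.1619]
ee_rot: [180.0, 0.0, -0.1]
wrist_force: [0.5, 0.3, -0.4]
grip_width: 0.055
finger_force: 0.0
```

```bash
python3 necks.py
```

```text
top [245. 170.] [0.5984 0.1028 0.1266] [0.023 0.024 0.022] 0.1377
top [111. 226.] [0.5245 0.2924 0.1314] [0.022 0.023 0.032] 0.1473
top [110. 292.] [0.43   0.2916 0.1316] [0.024 0.023 0.032] 0.1473
side [240. 148.] [0.5237 0.2906 0.1311] [0.022 0.022 0.032] 0.1469
side [200. 159.] [0.4277 0.2913 0.1316] [0.023 0.025 0.033] 0.148
side [329. 168.] [0.5965 0.1029 0.1266] [0.023 0.024 0.022] 0.1378
[0.5251 0.2918 0.1619]
```

Scaled: 0.025 m / 0.6 = 0.0417, 0.015 m / 0.6 = 0.025.

Emit:
step_hand([
  [0.055,[0,-0.0008,0.025],0],
  [0.055,[0,0,0.0417],0],
  [0.055,[0,0,0.0417],0],
  [0.055,[0,0,0.02],0],
  [0.055,[0,0,0.0083],0],
  [0.055,[0,0,0.003],0],
  [0.055,[0,0,0],0],
  [0.055,[0,0,0],0],
  [0.055,[0,0,0],0],
])

```text
time: 52.35
ee_pos: [0.525, 0.2932, 0.0786]
ee_rot: [-180.0, -0.1, 0.0]
wrist_force: [-0.4, -0.3, 0.2]
grip_width: 0.055
finger_force: 0.0
```

Scaled: 0.0005 m / 0.6 = 0.0008, 0.0003 m / 0.6 = 0.0005.

Emit:
step_hand([
  [0.055,[0.0005,0.0008,0.0008],0],
  [0.055,[0,0,0],0],
  [0.04,[0,0,0],0],
  [0.03,[0,0,0],0],
  [0.02,[0,0,0],0],
  [0.015,[0,0,0],0],
  [0.015,[0,0,0],0],
  [0.015,[0,0,0],0],
  [0.015,[0,0,0],0],
], grip_force=40)

```text
time: 53.48
ee_pos: [0.5251, 0.2927, 0.0777]
ee_rot: [-180.0, -0.0, 0.0]
wrist_force: [0.4, 0.6, 1.4]
grip_width: 0.0233
finger_force: 39.1
```

Emit:
step_hand([
  [0.015,[0,0,-0.0083],0],
  [0.015,[0,0,-0.0167],0],
  [0.015,[0,0,-0.025],0],
  [0.015,[0,0,-0.0333],0],
  [0.015,[0,0.0083,-0.025],0],
  [0.015,[0,0.0167,-0.0083],0],
  [0.015,[0,0.0417,0],0],
  [0.015,[0,0.0583,0],0],
  [0.015,[0,0.0583,0],0],
  [0.015,[0,0.0583,0],0],
  [0.015,[0,0.0583,0],0],
  [0.015,[0.0083,0.0583,0],0],
  [0.015,[0.0167,0.0583,0],0],
  [0.015,[0.025,0.05,0],0],
  [0.015,[0.0267,0.0333,0],0],
  [0.015,[0.0167,0.0167,0],0],
  [0.015,[0,0,0],0],
  [0.015,[0,0,0],0],
  [0.015,[0,0,0],0],
])

```text
time: 55.85
ee_pos: [0.5803, -0.0163, 0.1475]
ee_rot: [-180.0, 0.1, 0.1]
wrist_force: [-0.5, -0.3, -1.9]
grip_width: 0.0229
finger_force: 39.5
```

Scaled: 0.02 m / 0.6 = 0.0333, 0.015 m / 0.6 = 0.025.

Emit:
step_hand([
  [0.015,[0,0.0003,0.0167],0],
  [0.015,[0,0,0.0333],0],
  [0.015,[0,0,0.0333],0],
  [0.015,[0,0,0.025],0],
  [0.015,[0,0,0.0133],0],
  [0.015,[0,0,0.005],0],
  [0.015,[0,0,0],0],
  [0.015,[0,0,0],0],
  [0.015,[0,0,0],0],
])

```text
time: 56.98
ee_pos: [0.5816, -0.0176, 0.0721]
ee_rot: [180.0, -0.1, 0.0]
wrist_force: [-1.2, 0.2, -2.7]
grip_width: 0.0233
finger_force: 39.5
```

Scaled: 0.002 m / 0.6 = 0.0033, -0.0004 m / 0.6 = -0.0007.

Emit:
step_hand([
  [0.015,[-0.0007,-0.0003,0.0033],0],
  [0.015,[0,0,0],0],
  [0.015,[0,0,0],0],
])

```text
time: 57.35
ee_pos: [0.5808, -0.0173, 0.0696]
ee_rot: [-180.0, 0.0, 0.0]
wrist_force: [0.1, -0.4, -2.6]
grip_width: 0.0231
finger_force: 39.5
```

Emit:
step_hand([
  [0.015,[0,0,0.0017],0],
  [0.015,[0,0,0],0],
  [0.015,[0,0,0],0],
])

```text
time: 57.72
ee_pos: [0.5809, -0.0173, 0.0686]
ee_rot: [-180.0, 0.0, 0.0]
wrist_force: [-0.4, 0.3, -3.1]
grip_width: 0.0228
finger_force: 39.5
```

Emit:
step_hand([
  [0.015,[0,0,0.0013],0],
  [0.015,[0,0,0],0],
  [0.015,[0,0,0],0],
])

```text
time: 58.1
ee_pos: [0.5808, -0.0173, 0.0678]
ee_rot: [-180.0, 0.0, 0.0]
wrist_force: [0.6, -0.1, -3.0]
grip_width: 0.0228
finger_force: 39.5
```

Scaled: 0.0006 m / 0.6 = 0.001.

Emit:
step_hand([
  [0.015,[0,0,0.001],0],
  [0.015,[0,0,0],0],
  [0.015,[0,0,0],0],
])

```text
time: 58.48
ee_pos: [0.581, -0.0173, 0.0677]
ee_rot: [180.0, -0.0, 0.0]
wrist_force: [-0.7, 0.6, 2.4]
grip_width: 0.0233
finger_force: 39.8
```

Emit:
step_hand([
  [0.015,[0,0,0.0008],0],
  [0.015,[0,0,0],0],
  [0.015,[0,0,0],0],
])

```text
time: 58.85
ee_pos: [0.5811, -0.0173, 0.0676]
ee_rot: [180.0, -0.0, 0.0]
wrist_force: [-1.9, 0.7, 6.6]
grip_width: 0.0228
finger_force: 40.2
```

Scaled: -0.04 m / 0.6 = -0.0667, -0.03 m / 0.6 = -0.05.

Emit:
step_hand([
  [0.025,[0,0,0],0],
  [0.035,[0,0,0],0],
  [0.055,[0,0,0],0],
  [0.055,[0,0,0],0],
  [0.055,[0,0,-0.025],0],
  [0.055,[0,0,-0.05],0],
  [0.055,[0,0,-0.05],0],
  [0.055,[-0.0083,-0.0167,-0.0333],0],
  [0.055,[-0.025,-0.05,0],0],
  [0.055,[-0.03,-0.0667,0],0],
  [0.055,[-0.0333,-0.0667,0],0],
  [0.055,[-0.0333,-0.0667,0],0],
  [0.055,[-0.0333,-0.0667,0],0],
  [0.055,[-0.0333,-0.0667,0],0],
  [0.055,[-0.0333,-0.0667,0],0],
  [0.055,[-0.0208,-0.0417,0],0],
  [0.055,[0,-0.0083,0],0],
  [0.055,[0,0,0],0],
  [0.055,[0,0,0],0],
  [0.055,[0,0,0],0],
])

```text
time: 61.35
ee_pos: [0.4307, 0.2917, 0.1617]
ee_rot: [180.0, 0.0, -0.1]
wrist_force: [0.1, 0.0, 0.1]
grip_width: 0.0552
finger_force: 0.0
```

```bash
python3 necks.py
```

```text
top [245. 170.] [0.5989 0.1026 0.1266] [0.023 0.023 0.022] 0.1376
top [325. 176.] [ 0.581  -0.0172  0.1266] [0.023 0.023 0.022] 0.1376
top [109. 296.] [0.4235 0.2921 0.1314] [0.011 0.021 0.032] 0.1474
side [200. 159.] [0.428  0.2919 0.1315] [0.024 0.027 0.033] 0.1478
side [329. 168.] [0.5966 0.1015 0.1264] [0.025 0.023 0.023] 0.1377
side [369. 190.] [ 0.5789 -0.0183  0.1263] [0.024 0.022 0.022] 0.1375
[0.4305 0.2919 0.1617]
```

Scaled: 0.025 m / 0.6 = 0.0417, 0.015 m / 0.6 = 0.025.

Emit:
step_hand([
  [0.055,[0,-0.0007,0.025],0],
  [0.055,[0,0,0.0417],0],
  [0.055,[0,0,0.0417],0],
  [0.055,[0,0,0.02],0],
  [0.055,[0,0,0.0083],0],
  [0.055,[0,0,0.0027],0],
  [0.055,[0,0,0],0],
  [0.055,[0,0,0],0],
  [0.055,[0,0,0],0],
])

```text
time: 62.58
ee_pos: [0.4304, 0.2931, 0.0786]
ee_rot: [-180.0, -0.1, 0.0]
wrist_force: [-0.2, -0.2, 0.2]
grip_width: 0.0551
finger_force: 0.0
```

Scaled: 0.0004 m / 0.6 = 0.0007, 0.0003 m / 0.6 = 0.0005.

Emit:
step_hand([
  [0.055,[0,0.0005,0.0007],0],
  [0.055,[0,0,0],0],
  [0.04,[0,0,0],0],
  [0.03,[0,0,0],0],
  [0.02,[0,0,0],0],
  [0.015,[0,0,0],0],
  [0.015,[0,0,0],0],
  [0.015,[0,0,0],0],
  [0.015,[0,0,0],0],
], grip_force=40)

```text
time: 63.7
ee_pos: [0.4302, 0.2927, 0.0778]
ee_rot: [-180.0, -0.0, 0.0]
wrist_force: [-0.9, -0.2, 3.0]
grip_width: 0.0229
finger_force: 39.2
```

Emit:
step_hand([
  [0.015,[0,0,-0.0083],0],
  [0.015,[0,0,-0.0167],0],
  [0.015,[0,0,-0.025],0],
  [0.015,[0,0,-0.0333],0],
  [0.015,[0,0.0167,-0.0167],0],
  [0.015,[0,0.0333,0],0],
  [0.015,[0,0.05,0],0],
  [0.015,[0.0167,0.05,0],0],
  [0.015,[0.0167,0.05,0],0],
  [0.015,[0.02,0.05,0],0],
  [0.015,[0.025,0.05,0],0],
  [0.015,[0.0333,0.0417,0],0],
  [0.015,[0.0333,0.0333,0],0],
  [0.015,[0.0333,0.0167,0],0],
  [0.015,[0.0167,0.0083,0],0],
  [0.015,[0,0,0],0],
  [0.015,[0,0,0],0],
  [0.015,[0,0,0],0],
])

```text
time: 65.95
ee_pos: [0.5462, 0.0533, 0.1376]
ee_rot: [-180.0, 0.1, 0.1]
wrist_force: [0.1, 0.4, -3.8]
grip_width: 0.0231
finger_force: 39.6
```

Scaled: 0.02 m / 0.6 = 0.0333, 0.01 m / 0.6 = 0.0167.

Emit:
step_hand([
  [0.015,[0.0005,0,0.0167],0],
  [0.015,[0,0,0.0333],0],
  [0.015,[0,0,0.0333],0],
  [0.015,[0,0,0.0167],0],
  [0.015,[0,0,0.0083],0],
  [0.015,[0,0,0.0033],0],
  [0.015,[0,0,0],0],
  [0.015,[0,0,0],0],
  [0.015,[0,0,0],0],
])

```text
time: 67.08
ee_pos: [0.5479, 0.0527, 0.0711]
ee_rot: [180.0, -0.0, 0.0]
wrist_force: [-0.5, -0.2, -4.0]
grip_width: 0.0232
finger_force: 39.5
```

Scaled: 0.0015 m / 0.6 = 0.0025, -0.0003 m / 0.6 = -0.0005.

Emit:
step_hand([
  [0.015,[-0.0005,0,0.0025],0],
  [0.015,[0,0,0],0],
  [0.015,[0,0,0],0],
])

```text
time: 67.45
ee_pos: [0.5473, 0.0527, 0.0692]
ee_rot: [-180.0, 0.0, 0.0]
wrist_force: [-0.4, 0.3, -3.5]
grip_width: 0.023
finger_force: 39.5
```

Emit:
step_hand([
  [0.015,[0,0,0.0017],0],
  [0.015,[0,0,0],0],
  [0.015,[0,0,0],0],
])

```text
time: 67.82
ee_pos: [0.5473, 0.0527, 0.0682]
ee_rot: [-180.0, 0.0, 0.0]
wrist_force: [0.4, -0.2, -3.5]
grip_width: 0.0228
finger_force: 39.5
```

Emit:
step_hand([
  [0.015,[0,0,0.0012],0],
  [0.015,[0,0,0],0],
  [0.015,[0,0,0],0],
])

```text
time: 68.2
ee_pos: [0.5475, 0.0527, 0.0678]
ee_rot: [180.0, -0.0, 0.0]
wrist_force: [-0.7, -0.4, -0.2]
grip_width: 0.0231
finger_force: 40.0
```

Scaled: -0.04 m / 0.6 = -0.0667, 0.0005 m / 0.6 = 0.0008.

Emit:
step_hand([
  [0.015,[0,0,0.0008],0],
  [0.015,[0,0,0],0],
  [0.025,[0,0,0],0],
  [0.035,[0,0,0],0],
  [0.055,[0,0,0],0],
  [0.055,[0,0,0],0],
  [0.055,[0,0,-0.025],0],
  [0.055,[0,0,-0.05],0],
  [0.055,[0,0,-0.05],0],
  [0.055,[0,0,-0.05],0],
  [0.055,[0,-0.0333,0],0],
  [0.055,[-0.0167,-0.0667,0],0],
  [0.055,[-0.0167,-0.0667,0],0],
  [0.055,[-0.0167,-0.0667,0],0],
  [0.055,[-0.0167,-0.0667,0],0],
  [0.055,[0,-0.0667,0],0],
  [0.055,[0,-0.05,0],0],
  [0.055,[0,0,0],0],
  [0.055,[0,0,0],0],
  [0.055,[0,0,0],0],
])

```text
time: 70.7
ee_pos: [0.5068, 0.3017, 0.1717]
ee_rot: [180.0, 0.1, -0.0]
wrist_force: [-0.5, 0.0, 0.0]
grip_width: 0.055
finger_force: 0.0
```

```bash
python3 necks.py
```

Run:
```python
from h import *
for n in("top","side"):
    X=V(n).cloud()
    k=(X[...,2]>.09)&(X[...,2]<.1)&(abs(X[...,0]-.5)<.05)&(abs(X[...,1]+.312)<.05); P=X[k]
    print(n,"bowl",cv2.minEnclosingCircle(np.ascontiguousarray(P[:,:2],dtype=np.float32)))
    T0=np.load(f"pics/{n}0.npz")
    b=(slice(285,385),slice(365,440)) if n=="top" else (slice(260,350),slice(270,350))
    p=camrig.get_image(n)[0]; print("mug diff",np.abs(p[b].astype(int)-T0["p"][b]).mean())
    b=(slice(262,385),slice(250,295)) if n=="top" else (slice(240,290),slice(185,290))
    print("brush diff",np.abs(p[b].astype(int)-T0["p"][b]).mean())
    b=(slice(140,262),slice(215,362)) if n=="top" else (slice(150,275),slice(270,425))
    print("tray diff",np.abs(p[b].astype(int)-T0["p"][b]).mean())
```

```text
top [244. 169.] [0.5988 0.103  0.1266] [0.023 0.024 0.023] 0.138
top [325. 176.] [ 0.5808 -0.0172  0.1264] [0.023 0.023 0.023] 0.1379
top [280. 200.] [0.547  0.0525 0.1265] [0.022 0.023 0.022] 0.1376
side [328. 176.] [0.5705 0.0773 0.127 ] [0.074 0.074 0.024] 0.1389
side [369. 190.] [ 0.5791 -0.0176  0.1265] [0.023 0.024 0.023] 0.1381
[0.5072 0.3018 0.1719]
top bowl ((0.502455472946167, -0.3120349049568176), 0.028099266812205315)
mug diff 1.6432888888888888
brush diff 1.6817825956037338
tray diff 3.9307646555890114
side bowl ((0.5018353462219238, -0.3113366365432739), 0.029603641480207443)
mug diff 7.644444444444445
brush diff 6.9203809523809525
tray diff 7.336481720430108
```

Every vase is back within 1 mm of where it started, and the bowl is centred on the wheel. In the top view, the mug and brush match the first picture. I'll hand in.

```bash
python3 -c "
from bench import r, camrig, workorder
print(workorder.sign_off())"
```

```text
the job is handed in; nothing more can be done
None
```

I've handed the job in at about 71 s of the 136 s allowed: the bowl is centred on the banding wheel, all three vases are upright within about 1 mm of where they started, and the mug and brush were not touched.

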